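Relay base: uncover, plug in the relays, set the clamp screw

TASK

Lift the orange dust cover off the relay base by its black handle and hang it by the handle over both prongs of the hook stand. Then plug every loose relay fully home in the base, one to a socket, in any sockets. When all are in, turn the thumbscrew clockwise until it bottoms and then back it off a quarter of a turn; let go of everything and do not disturb the can, bearing, tape roll and spanner standing about.

Things in the scene. Friction and masses are not known exactly. Their poses are not given: they have to be found in the camera images.
- cover_handle (a point): middle of the black grab handle of the orange dust cover: a bar along the cover's x axis, 134 mm long, 10 mm thick (y), 12 mm high, on two posts with 114 mm free between them and 48 mm free under the bar. This point is at the bar's mid-height, 88 mm above the cover's lower edge. The cover (170 x 62 x 34 mm shell, open below, 0.14 kg) stands unfastened over all three sockets. z is up.
- hook_stand: fixed steel hook stand; origin on the bench right below hook_seat, same axes. Two level round prongs, 8 mm thick, centre lines 150 mm above the bench, 60 mm free between them (at y = +-34 mm), stick out along -x to 34 mm out, then turn up, ending 43 mm out. At x = +58 mm they end on a crossbar on one post; nothing is higher than the prong tips. Foot 120 x 120 mm, 12 mm high.
- hook_seat (a point): where the middle of the handle bar (mid-height) lies when the cover hangs on the stand: 10 mm above the prongs' centre lines, 160 mm above the bench. The bar lies across both prongs, along this point's y axis; it comes in from the -x side, over the tips, whose tops are 6 mm above this point. z is up.
- socket_2 (a point): middle of the mouth of the middle socket in the top face (36 mm above the bench) of the relay base: grey and blue, fixed, 76 mm wide (y), three equal sockets in a row along its x axis, 58 mm apart. Each is a hole 38 mm along x by 30 mm along y, chamfered, deeper than the plug. The thumbscrew's axis is 142 mm along +x from here. z is up.
- socket_1 (a point): middle of the mouth of the socket at the end away from the thumbscrew; axes as socket_2
- socket_3 (a point): middle of the mouth of the socket nearest to the thumbscrew; axes as socket_2
- screw_grip (a point): centre of the black thumb bar on top of the thumbscrew, on the screw's upright axis, 98 mm above the bench. The bar is 40 mm long (x axis of this point), 12 mm thick (y) and 28 mm high, with a red dot near its +x end; it turns with the screw and stays at this height. z is up.
- thumbscrew (a joint): turn of the thumbscrew in rad; grows when turned clockwise seen from above (tightening). It bottoms against a hard stop at 5.0; a quarter turn back from there is 3.43. It has a little friction (about 0.06 N m) and stays where it is left.
- relay_1_center (a point): centre of a loose plug-in relay (may be absent), 27 mm above its underside; it stands upright at the start. White housing 46 (x) x 40 (y) x 34 mm, green top, over a black plug 36 (x) x 28 (y) mm, 20 mm long; 54 mm high in all, 0.1 kg. Plugged home, the housing sits on the base's top, this point 7 mm above the socket's mouth, x axis along the base's x axis, either way round.
- relay_2_center (a point): centre of a loose plug-in relay (may be absent), 27 mm above its underside; it stands upright at the start. White housing 46 (x) x 40 (y) x 34 mm, green top, over a black plug 36 (x) x 28 (y) mm, 20 mm long; 54 mm high in all, 0.1 kg. Plugged home, the housing sits on the base's top, this point 7 mm above the socket's mouth, x axis along the base's x axis, either way round.
- relay_3_center (a point): centre of a loose plug-in relay (may be absent), 27 mm above its underside; it stands upright at the start. White housing 46 (x) x 40 (y) x 34 mm, green top, over a black plug 36 (x) x 28 (y) mm, 20 mm long; 54 mm high in all, 0.1 kg. Plugged home, the housing sits on the base's top, this point 7 mm above the socket's mouth, x axis along the base's x axis, either way round.
- oil_can: grey oil can, 58 mm across, 103 mm high; origin at its foot; leave alone
- bearing: steel ball bearing lying flat, 62 mm across, 16 mm high; origin at its underside; leave alone
- tape_roll: roll of black tape lying flat, 58 mm across, 19 mm high; origin at its underside; leave alone
- spanner: steel spanner lying flat, 170 mm long (y), 26 mm wide, 7 mm high; origin at its underside; leave alone
Mind the look-alikes: they are no part of the job. Leave any red look-alike of the part that bears relay_2_center alone.

How it is judged:
By the outcome, as a careful person would: the job done as asked, in the order asked, and still so for the second after the job is handed in, with the robot touching nothing.
Of relay_1, relay_2, relay_3 only 2 to 3 are there at a start; the rules pass over those that are not, and their reading is None.
At some moment in a run one of relay_1, relay_2, relay_3 may be knocked a few centimetres aside while the robot is not near it.
It also fails if it takes over 210 s, if anything falls off the work surface, if the arm or the gripper's body presses on something with over 40 N, if the wrist force passes 120 N, or if a joint passes its speed limit or range.

ROBOT

A 6-joint arm with a two-finger parallel gripper is mounted at the origin on the work surface; the furniture and walls round the work are solid. World frame = base frame: x ahead of the robot, y to its left, z up, the work surface at z = 0. Lengths are in mm, angles in rad, forces in N, time in s.
With the tool pointing down it reaches from about 275 to 750 mm from the base axis. Payload 10.2 kg.
Tool frame: the origin (TCP) lies at the very end of the fingers, on their centre line; the grasp point (between the pads) lies 19 mm behind it; z points along the fingers, y is the line along which they close (so a half turn about z gives the same grasp; the last joint's range is limited). The gripper opens to 85 mm and grips with 20 to 120 N. Pads are 22 mm wide; open, the fingers measure 114 mm over their backs; the gripper's body (76 mm by 85 mm) begins 54 mm behind the grasp point. The pads swing forward as they close: fully open they stand 13 mm farther back than shut.
Start: joints at [1.073, 0.313, 1.498, -0, 1.331, -0.223], TCP at [142.474, 505.304, 206.794] pointing down, gripper open.
Joint ranges: [-2.94, 2.94], [-0.97, 2.17], [0.19, 2.56], [-1.23, 4.37], [0.02, 3.11], [-2.88, 2.88]. Speed limits (rad/s): [2.39, 2.39, 3.01, 3.14, 3.14, 3.14].

INTERFACE

Orientations are given as a unit quaternion [w, x, y, z].
In Python, from rig import ctrl gives the robot as it stands.
- The arm moves only by the tool step_arm, never from a script. Its argument "increments" is a list of rows, each a list of 3 entries, a list of its own where there are three numbers: the shift along the tool's x, y, z in cm, then the turn, a rotation vector about the tool's x, y, z in degrees, then the opening in per cent of the stroke, from 0 (shut) to 100 (fully open). A call has 1 to 8 rows; each row is the pose to reach, as a shift and turn from the pose commanded when the call began, along the tool's axes at that moment; what a row does not reach only later rows make up. A row lasts 1/8 s, in which the tool goes at most 62.5 mm and 10.7 degrees, less where a joint would pass 70% of its speed; a pose out of reach is approached as far as the arm can. A call with a gripper value outside its range is refused whole. The fingers move at their own pace and stop on an object; "squeeze" is the grip in N (left out, the last holds). Time passes only in rows, so rows that repeat a pose let the fingers close. It gives the time, the measured TCP pose, the force, the opening and the grip force at its end, in the units of the state.
- ctrl.sense(): the state, without advancing time (a new reading comes with each control period).
- ctrl.capture(name): name is "scene" or "side" or "wrist"; returns a dict with "img" (420x560x3 uint8, red, green, blue), "fx", "fy", "cx", "cy" (pixels), "extrinsics" (4x4, takes a point from camera to world coordinates). Camera axes: x right, y down, z forward; pixel columns grow to the right and rows downward; lengths in mm; the calibration is good to about 2 mm. A picture is of the moment at which its call begins. There is no depth.
- ctrl.finish_job(): hands the job in; it is judged then, once.
The state is a dict: "time_s": time; "joints": joint angles; "dq": joint speeds; "tau": joint torques, N m; "eef_pos": TCP position; "ee_rot": TCP orientation; "force": force on the tool from outside, world axes, zero at the start; "wrist_torque": the same for the moment, N m; "grip_width": opening from 0.0 (shut) to 1.0 (fully open); "grip_force": force on a finger pad.
Only numpy, scipy, OpenCV 4.12 (cv2) and the standard library are available. Lean on these libraries where they do the work, as an engineer would, in place of code of your own. Each camera call takes 0.05 s, during which the arm holds its last target. There are 200 camera calls.

## Working session

There is one attempt and no reset: what is moved stays moved. The work goes in short steps, Python scripts to look and compute and a tool call to move; the robot and the scene stay as the last step left them, time stands still between calls to the robot, and variables do not carry over. Pictures are saved under pics/ and viewed, at most 14 in all, crops included, and the job is handed in when it is done.

Besides the shell and the picture viewer there is one more tool, called as name([rows], argument=value, ...), one row to a line, values as JSON. step_arm: Moves the arm, as the interface text tells. Its arguments: {"type":"object","properties":{"increments":{"type":"array"},"squeeze":{"type":"number"}},"required":["increments"]}

```bash
mkdir -p pics; ls; cat > h.py <<'E'
import numpy as np, cv2
from rig import ctrl
from scipy.spatial.transform import Rotation as R
def snap(n,f):
    c=ctrl.capture(n); cv2.imwrite('pics/'+f+'.png',c['img'][:,:,::-1]); np.savez('pics/'+f+'.npz',**{k:c[k] for k in c}); return c
def ld(f): return np.load('pics/'+f+'.npz')
def w(c,u,v,z):
    d=np.array([(u-c['cx'])/c['fx'],(v-c['cy'])/c['fy'],1.]);T=c['extrinsics'];d=T[:3,:3]@d;o=T[:3,3];return (o+d*(z-o[2])/d[2]).round(1)
def px(c,p):
    T=np.linalg.inv(c['extrinsics']);q=T[:3,:3]@np.array(p)+T[:3,3];return np.array([q[0]/q[2]*c['fx']+c['cx'],q[1]/q[2]*c['fy']+c['cy']]).round(1)
def tri(obs):
    A=np.zeros((3,3));b=np.zeros(3)
    for c,u,v in obs:
        T=c['extrinsics'];d=T[:3,:3]@np.array([(u-c['cx'])/c['fx'],(v-c['cy'])/c['fy'],1.]);d/=np.linalg.norm(d);P=np.eye(3)-np.outer(d,d);A+=P;b+=P@T[:3,3]
    return np.linalg.solve(A,b).round(1)
def rel(p):
    s=ctrl.sense();q=s['ee_rot'];r=R.from_quat([q[1],q[2],q[3],q[0]]);return (r.inv().apply(np.array(p)-s['eef_pos'])/10).round(2)
E
python3 - <<'E'
from h import *
for n in('scene','side','wrist'):
    c=snap(n,n+'0');print(n,c['fx'],c['extrinsics'].round(2).tolist())
s=ctrl.sense();print(s)
a=np.hstack([cv2.imread('pics/scene0.png'),cv2.imread('pics/side0.png')])
E
```

```text
pics
scene 451.7623800114178 [[-0.63, 0.63, -0.47, 1059.02], [0.78, 0.51, -0.36, 359.02], [0.02, -0.59, -0.81, 1099.4], [0.0, 0.0, 0.0, 1.0]]
side 522.0262003380548 [[-0.97, -0.21, 0.13, 310.69], [-0.24, 0.8, -0.55, 699.41], [0.01, -0.57, -0.82, 1231.51], [0.0, 0.0, 0.0, 1.0]]
wrist 326.9882132255393 [[0.27, 0.92, 0.29, 68.04], [0.96, -0.26, -0.08, 526.14], [-0.0, 0.3, -0.95, 374.01], [0.0, 0.0, 0.0, 1.0]]
{'time_s': 0.15, 'joints': array([ 1.07258441e+00,  3.13288636e-01,  1.49821743e+00,  4.22343165e-05,
        1.33104372e+00, -2.23426819e-01]), 'dq': array([-0.00186999, -0.00148815, -0.00237417,  0.00106903, -0.00026898,
       -0.00093783]), 'tau': array([ 1.46687311e-03, -4.12369323e+01, -2.59790450e+01, -2.33982928e-04,
        3.25907582e-03, -4.55208487e-05]), 'eef_pos': array([142.36471423, 505.1110078 , 206.40035905]), 'ee_rot': array([-1.88143441e-04,  1.36965663e-01,  9.90575680e-01, -4.40509079e-04]), 'force': array([ 0.98788234, -0.54234926,  0.81127553]), 'wrist_torque': array([-0.03046921,  0.02353942, -0.01579518]), 'grip_force': 0.0, 'grip_width': 0.9961274436274928}
```

View pics/scene0.png

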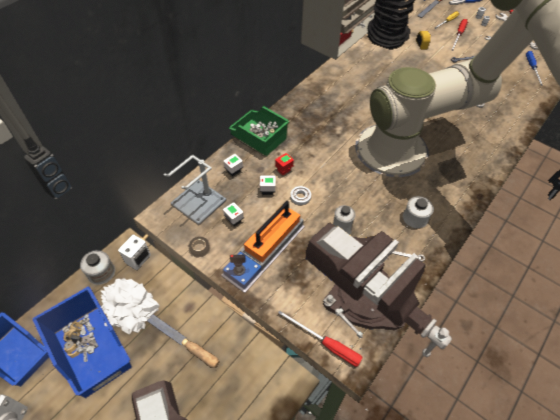

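View pics/side0.png

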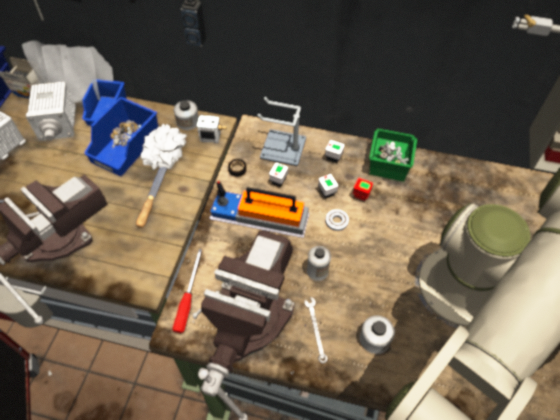

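Scene: cover at about (273,235); hook stand at (198,195). White relays at (233,164), (268,184) and (233,213), with a red look-alike at (285,162). The white box at (133,250) is on the other bench. The side view agrees: relays at (334,150), (328,184) and (278,173), red one at (362,188). I'll enlarge both.

```bash
python3 - <<'E'
from h import *
for n,(x,y,ww,hh) in {'scene':(150,130,200,150),'side':(200,90,200,150)}.items():
    c=ld(n+'0'); print(n,px(c,[0,0,0]),px(c,[142,505,206]),px(c,[500,0,0]))
    im=cv2.imread(f'pics/{n}0.png')[y:y+hh,x:x+ww]; cv2.imwrite(f'pics/{n}0c.png',cv2.resize(im,None,fx=4,fy=4,interpolation=cv2.INTER_CUBIC))
E
```

```text
scene [391.8 147.8] [559.5 218.7] [301.1 247.3]
side [462.3 284.2] [398.8 464.3] [276.8 243. ]
```

View pics/scene0c.png

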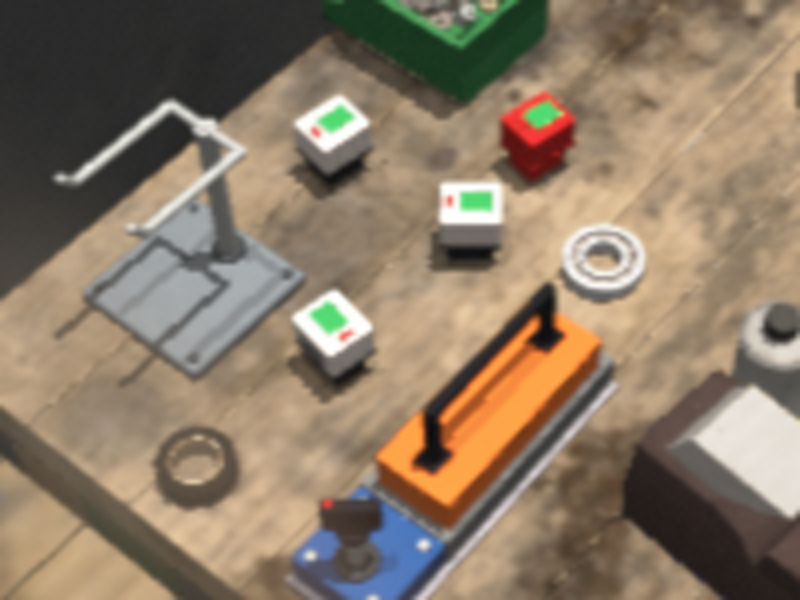

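View pics/side0c.png

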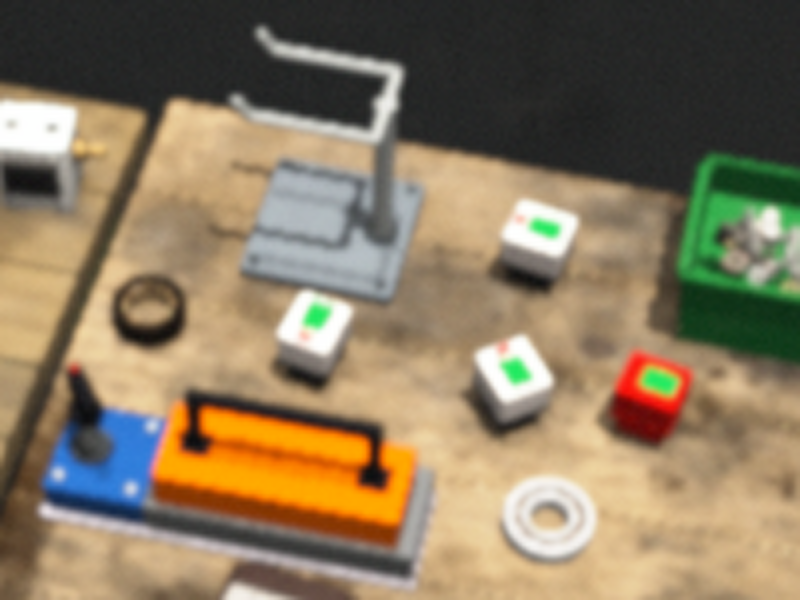

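```bash
python3 - <<'E'
from h import *
S=ld('scene0');D=ld('side0')
s=lambda u,v:(S,150+u/4,130+v/4); d=lambda u,v:(D,200+u/4,90+v/4)
for n,a,b in [('hA',(433,410),(190,398)),('hB',(547,290),(380,432)),('tip1',(62,180),(262,34)),('tip2',(135,230),(236,100)),('cb1',(170,103),(400,70)),('cb2',(242,152),(380,135)),
 ('dot',(328,505),(74,370)),('screwbar',(352,515),(84,393)),('postfoot',(230,250),(378,230)),
 ('relA',(333,122),(540,225)),('relB',(471,200),(513,367)),('relC',(332,318),(316,318)),
 ('bolt1',(310,556),(56,474)),('bolt2',(424,545),(131,489)),
 ('coverTL',(378,462),(155,420)),('red',(541,115),(653,380)),('bearing',(603,262),(549,517)),('tape',(196,466),(149,310))]:
    print(n,tri([s(*a),d(*b)]),'z54:',w(*s(*a),54),w(*d(*b),54))
# relay top edge direction
for n,pts in {'A':[(298,122),(338,97),(370,132),(331,150)],'B':[(441,184),(501,184),(503,220),(440,222)],'C':[(293,322),(334,292),(372,325),(332,354)]}.items():
    P=np.array([w(*s(*p),54) for p in pts])[:,:2];print('S',n,P.mean(0),[(np.linalg.norm(P[i]-P[i-1]).round(),np.degrees(np.arctan2(*(P[i]-P[i-1])[::-1])).round()) for i in range(4)])
for n,pts in {'A':[(514,200),(578,213),(563,252),(502,236)],'B':[(477,354),(522,337),(552,380),(503,398)],'C':[(296,291),(352,302),(336,345),(279,333)]}.items():
    P=np.array([w(*d(*p),54) for p in pts])[:,:2];print('D',n,P.mean(0),[(np.linalg.norm(P[i]-P[i-1]).round(),np.degrees(np.arctan2(*(P[i]-P[i-1])[::-1])).round()) for i in range(4)])
E
```

```text
hA [597.2 -71.2 121.5] z54: [ 564.7 -102.3   54. ] [ 614.9 -116.6   54. ]
hB [470.7 -78.8 114.9] z54: [ 434.4 -105.7   54. ] [ 479.4 -121.4   54. ]
tip1 [ 631.  -372.8  156.2] z54: [ 585.2 -450.9   54. ] [ 661.5 -476.1   54. ]
tip2 [ 630.8 -302.3  158.2] z54: [ 584. -374.   54.] [ 661.8 -401.1   54. ]
cb1 [ 528.1 -376.3  143.2] z54: [ 478.8 -444.5   54. ] [ 545.9 -465.1   54. ]
cb2 [ 527.4 -307.5  143. ] z54: [ 479.5 -366.4   54. ] [ 544.9 -393.4   54. ]
dot [684.4 -85.  104. ] z54: [ 665.5 -107.4   54. ] [ 700.9 -119.6   54. ]
screwbar [675.5 -74.3  93.1] z54: [661.1 -90.   54. ] [ 687.8 -102.2   54. ]
postfoot [ 531.8 -335.6   10.8] z54: [ 553.1 -307.2   54. ] [ 523.9 -299.8   54. ]
relA [ 408.9 -338.5   48.6] z54: [ 412.9 -333.8   54. ] [ 408.3 -334.9   54. ]
relB [ 401.8 -204.3   48.7] z54: [ 404.9 -201.8   54. ] [ 401.4 -199.9   54. ]
relC [ 548.5 -211.4   49. ] z54: [ 551.1 -208.4   54. ] [ 547.5 -207.7   54. ]
bolt1 [695.9 -84.5  12. ] z54: [700.9 -90.7  54. ] [684.9 -32.2  54. ]
bolt2 [638.4 -48.   29.9] z54: [648.  -38.7  54. ] [631.8 -33.1  54. ]
coverTL [628.4 -91.1  67.2]
[... 655 characters left out ...]
05.025] [(np.float64(40.0), np.float64(-94.0)), (np.float64(38.0), np.float64(173.0)), (np.float64(41.0), np.float64(84.0)), (np.float64(37.0), np.float64(-8.0))]
D A [ 408.9  -334.65] [(np.float64(37.0), np.float64(-92.0)), (np.float64(49.0), np.float64(179.0)), (np.float64(40.0), np.float64(85.0)), (np.float64(47.0), np.float64(-5.0))]
D B [ 401.125 -199.9  ] [(np.float64(42.0), np.float64(-52.0)), (np.float64(36.0), np.float64(-140.0)), (np.float64(43.0), np.float64(131.0)), (np.float64(39.0), np.float64(38.0))]
D C [ 547.775 -208.   ] [(np.float64(40.0), np.float64(-93.0)), (np.float64(42.0), np.float64(-180.0)), (np.float64(41.0), np.float64(88.0)), (np.float64(42.0), np.float64(-0.0))]
```

step_arm([
  [[0, 0, -6], [0, 0, 0], 100],
  [[0, 0, -12], [0, 0, 0], 100],
  [[-4.6, -4, -12], [0, 0, 0], 100],
  [[-9.2, -8, -12], [0, 0, 0], 100],
  [[-13.8, -12, -12], [0, 0, 0], 100],
  [[-18.4, -16, -12], [0, 0, 0], 100],
  [[-23, -20, -12], [0, 0, 0], 100],
  [[-27.6, -24, -12], [0, 0, 0], 100],
])

```text
time_s: 1.15
eef_pos: [343.6, 197.6, 326.8]
ee_rot: [0.0, 0.137, 0.991, 0.0]
force: [-0.0, 0.8, 0.0]
grip_width: 0.997
grip_force: 0.0
```

step_arm([
  [[-4.5, -4, 0], [0, 0, -4], 100],
  [[-9, -8, 0], [0, 0, -8], 100],
  [[-13.5, -12, 0], [0, 0, -12], 100],
  [[-18, -16, 0], [0, 0, -16], 100],
  [[-22, -19, 0], [0, 0, -19], 100],
  [[-25.8, -21.2, 4], [0, 0, -19], 100],
  [[-25.8, -21.2, 8], [0, 0, -19], 100],
  [[-25.8, -21.2, 8], [0, 0, -19], 100],
])

```text
time_s: 2.15
eef_pos: [532.7, -74.4, 244.3]
ee_rot: [-0.003, -0.028, 1.0, 0.001]
force: [0.3, 0.7, 1.2]
grip_width: 1.001
grip_force: 0.0
```

```bash
python3 - <<'E'
from h import *
c=snap('wrist','w1');s=ctrl.sense();print(s['eef_pos'],s['ee_rot'],s['joints'],s['time_s'])
print(px(c,[534,-75,130]),px(c,[676,-70,112]))
E
```

```text
[533.54674542 -74.49841628 246.97900929] [-6.33026592e-04 -2.84289599e-02  9.99595587e-01  2.36088083e-04] [-3.56305793e-01  3.18809582e-01  1.38482570e+00 -3.78392462e-05
  1.43930809e+00 -1.98396273e+00] 2.2
[278.3 193.5] [275.5 316.3]
```

View pics/w1.png

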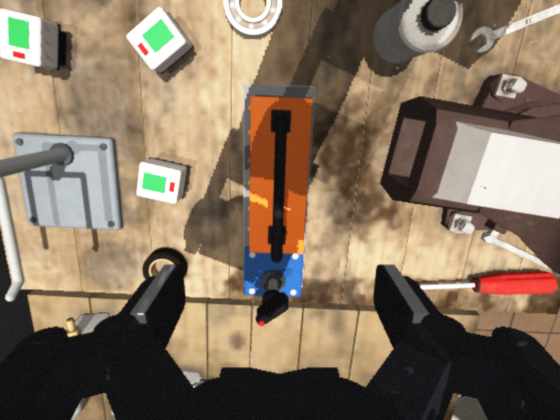

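Wrist view: handle bar along (280,120)–(277,258), its middle at about (279,193), as predicted. Screw bar with red dot at (265,320). Relays at (17,37), (157,40) and (157,182). I'll draw the model over it to refine.

```bash
cat >> h.py <<'E'
def seg(im,c,p,q,col,sc,o):
    a,b=[(px(c,x)-o)*sc for x in(p,q)];cv2.line(im,tuple(int(i) for i in a),tuple(int(i) for i in b),col,1)
def base(im,c,x,y,yaw,sc,o,screw=None):
    t=np.radians(yaw);ex=np.array([np.cos(t),np.sin(t),0]);ey=np.array([-ex[1],ex[0],0]);O=np.array([x,y,0])
    P=lambda a,b,z:O+a*ex+b*ey+[0,0,z]
    def box(a0,a1,b0,b1,z,col):
        q=[P(a0,b0,z),P(a1,b0,z),P(a1,b1,z),P(a0,b1,z)]
        for i in range(4):seg(im,c,q[i],q[i-1],col,sc,o)
    box(-67,67,-5,5,130,(255,255,0));box(-85,85,-31,31,70,(0,255,0))
    seg(im,c,P(142,0,112),P(142,0,84),(255,0,255),sc,o)
    if screw is not None:
        u=np.radians(screw);d=np.array([np.cos(u),np.sin(u),0])*20;seg(im,c,P(142,0,112)-d,P(142,0,112)+d,(255,255,255),sc,o)
E
python3 - <<'E'
from h import *
c=ld('w1');im=cv2.imread('pics/w1.png')[70:340,200:360];im=cv2.resize(im,None,fx=2.2,fy=2.2,interpolation=cv2.INTER_CUBIC)
raw=im.copy();base(im,c,534,-75,3.2,2.2,np.array([200,70]),-60)
cv2.imwrite('pics/w1c.png',np.hstack([raw,im]))
E
```

```text
(no output)
```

View pics/w1c.png

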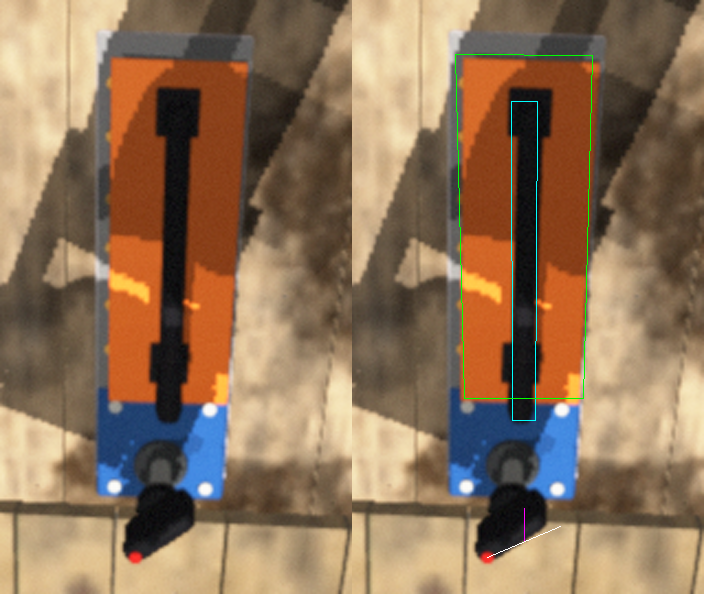

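step_arm([
  [[-0.2, 0, 5], [0, 0, 1.5], 60],
  [[-0.2, 0, 10], [0, 0, 1.5], 60],
  [[-0.2, 0, 14], [0, 0, 1.5], 60],
  [[-0.2, 0, 14], [0, 0, 1.5], 60],
  [[-0.2, 0, 14], [0, 0, 1.5], 0],
  [[-0.2, 0, 14], [0, 0, 1.5], 0],
  [[-0.2, 0, 14], [0, 0, 1.5], 0],
  [[-0.2, 0, 14], [0, 0, 1.5], 0],
], squeeze=60)

```text
time_s: 3.2
eef_pos: [536.0, -74.6, 107.3]
ee_rot: [0.0, -0.015, 1.0, -0.0]
force: [0.0, 0.7, -0.9]
grip_width: -0.001
grip_force: 0.0
```

```bash
python3 - <<'E'
from h import *
c=snap('side','s2');d=snap('scene','c2');s=ctrl.sense();print(s['eef_pos'],s['grip_width'],s['grip_force'])
a=cv2.resize(c['img'][140:260,190:320],None,fx=3,fy=3,interpolation=2);b=cv2.resize(d['img'][180:300,210:340],None,fx=3,fy=3,interpolation=2)
cv2.imwrite('pics/z2.png',np.hstack([a,b])[:,:,::-1])
E
```

```text
[535.83922864 -74.55576127 106.99821096] -0.005252829923975816 0.0
```

View pics/z2.png

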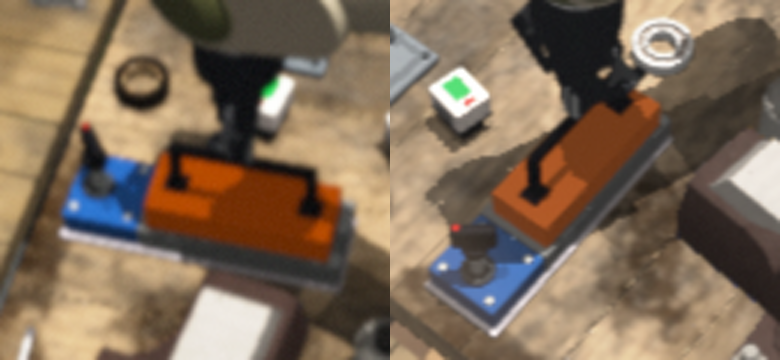

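```bash
python3 - <<'E'
from h import *
s=ctrl.sense();p=s['eef_pos']
for f,x,y,o in(('s2',190,140,0),('c2',210,180,390)):
    c=ld(f)
    for q in(p,p+[0,0,19],p+[0,0,23],[469,-76,130],[603,-72,130],[469,-76,100],[603,-72,100]):print(f,(px(c,q)-[x,y])*3+[o,0])
E
```

```text
s2 [241.8 168. ]
s2 [241.5 155.4]
s2 [241.5 152.7]
s2 [316.5 167.1]
s2 [166.5 139.5]
s2 [315.6 186.9]
s2 [168.3 159.6]
c2 [578.1 120.6]
c2 [578.1 108.3]
c2 [578.1 105.6]
c2 [624.3  57.6]
c2 [530.1 157.2]
c2 [623.4  77.4]
c2 [531.  176.1]
```

```bash
python3 - <<'E'
from h import *
c=snap('wrist','w3')
a=cv2.resize(ld('s2')['img'][175:225,235:305],None,fx=5.6,fy=5.6,interpolation=2);b=cv2.resize(ld('c2')['img'][195:245,240:310],None,fx=5.6,fy=5.6,interpolation=2)
b2=cv2.resize(c['img'],(400,300))
o=np.hstack([np.vstack([a,b]),cv2.resize(c['img'][100:400,140:420],(400,560)) if 0 else np.vstack([b2,np.zeros((260,400,3),np.uint8)])])
cv2.imwrite('pics/z3.png',o[:,:,::-1])
E
```

```text
(no output)
```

View pics/z3.png

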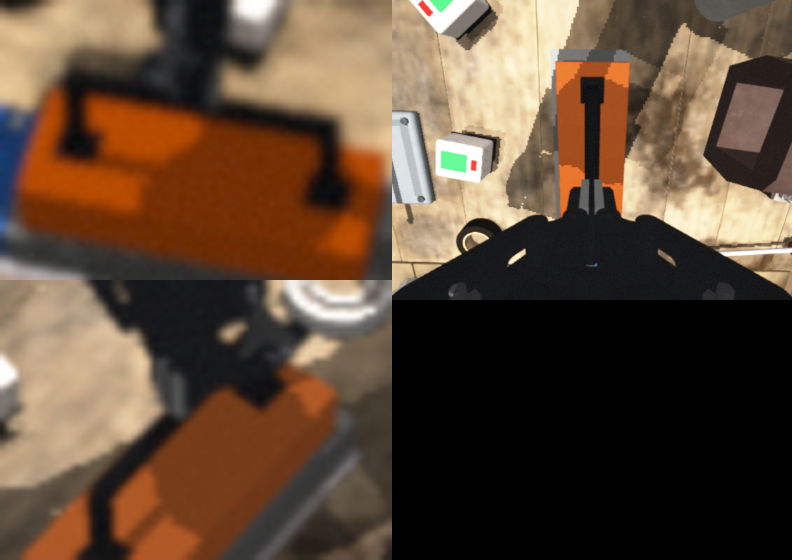

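```bash
python3 - <<'E'
from h import *
c=ld('w3');s=ctrl.sense();p=s['eef_pos'];print(p,c['extrinsics'].round(3).tolist())
for q in(p,p+[0,0,19],[536,-74,130],[536,-74,118],[500,-75,130],[480,-75.5,130]):print(px(c,q))
a=cv2.resize(c['img'][80:300,200:360],None,fx=2.5,fy=2.5,interpolation=2)
m=a.copy();base(m,c,536,-74,1.7,2.5,np.array([200,80]))
cv2.imwrite('pics/z4.png',np.hstack([a,m])[:,:,::-1])
E
```

```text
[535.78665539 -74.55251155 106.87088568] [[-0.031, 0.952, 0.304, 458.525], [1.0, 0.03, 0.009, -77.077], [-0.0, 0.304, -0.953, 274.666], [0.0, 0.0, 0.0, 1.0]]
[279.4 245.2]
[279.4 261.1]
[280.5 265.4]
[280.4 254.5]
[280.9 195.2]
[281.2 151.7]
```

View pics/z4.png

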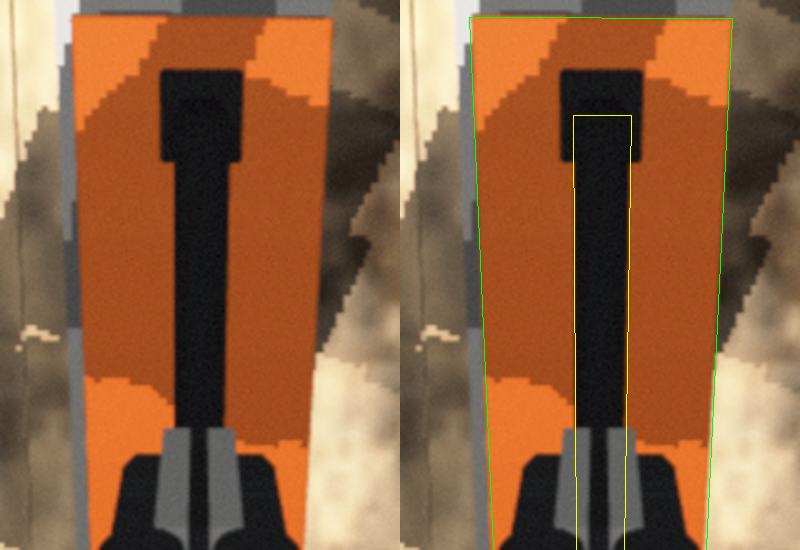

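step_arm([
  [[0, 0, 0], [0, 0, 0], 50],
  [[0, 0, 0], [0, 0, 0], 50],
  [[0, 0, 0], [0, 0, 0], 50],
  [[0, 0, 0], [0, 0, 0], 50],
  [[0, 0, 1.2], [0, 0, 0], 50],
  [[0, 0, 2.2], [0, 0, 0], 50],
  [[0, 0, 2.2], [0, 0, 0], 50],
  [[0, 0, 2.2], [0, 0, 0], 50],
])

```text
time_s: 4.35
eef_pos: [535.9, -74.6, 84.8]
ee_rot: [0.0, -0.015, 1.0, -0.0]
force: [-0.1, 0.8, 1.1]
grip_width: 0.496
grip_force: 0.0
```

step_arm([
  [[0, 0, 0], [0, 0, 0], 0],
  [[0, 0, 0], [0, 0, 0], 0],
  [[0, 0, 0], [0, 0, 0], 0],
  [[0, 0, 0], [0, 0, 0], 0],
  [[0, 0, 0], [0, 0, 0], 0],
  [[0, 0, 0], [0, 0, 0], 0],
], squeeze=60)

```text
time_s: 5.1
eef_pos: [536.0, -74.6, 85.2]
ee_rot: [0.0, -0.015, 1.0, -0.0]
force: [-1.5, 1.1, 5.4]
grip_width: 0.102
grip_force: 59.3
```

Gripped. The finger ends lie about 26 mm behind the reported TCP, so I'll allow for that. Lifting now.

step_arm([
  [[0, 0, -1.5], [0, 0, 0], 0],
  [[0, 0, -3], [0, 0, 0], 0],
  [[0, 0, -4.5], [0, 0, 0], 0],
  [[0, 0, -6], [0, 0, 0], 0],
  [[0, 0, -7.5], [0, 0, 0], 0],
  [[0, 0, -7.5], [0, 0, 0], 0],
])

```text
time_s: 5.85
eef_pos: [536.3, -74.7, 161.0]
ee_rot: [0.001, -0.015, 1.0, -0.0]
force: [-0.2, 0.7, -3.0]
grip_width: 0.102
grip_force: 58.7
```

```bash
python3 - <<'E'
from h import *
s=ctrl.sense();print(s['eef_pos'],s['grip_width'],s['grip_force'],s['force'],s['wrist_torque'])
c=snap('wrist','w5');d=snap('side','s5')
i=c['img'].copy();i=i[:,:,::-1].copy();j=d['img'][60:230,180:400,::-1]
cv2.imwrite('pics/z5.png',np.hstack([cv2.resize(i,(400,300)),cv2.resize(j,(400,300))]))
E
```

```text
[536.29046485 -74.70166869 161.03923926] 0.10207877180758768 58.7242591381073 [-0.19258807  0.67679065 -3.00974055] [ 0.04918118 -0.01697697 -0.02498043]
```

View pics/z5.png

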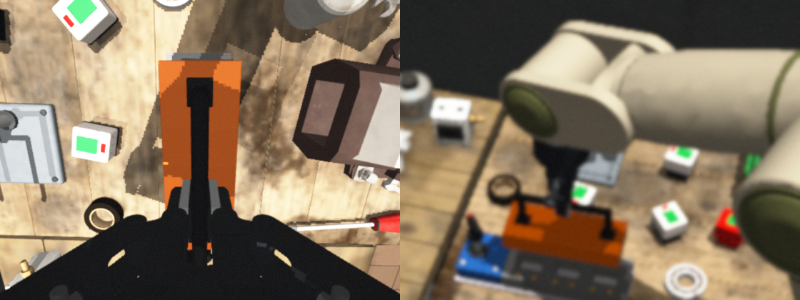

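```bash
python3 - <<'E'
from h import *
c=ld('w1')
print('tip2',w(c,14,292,160),'post',w(c,62,154,146),w(c,62,154,154),'foot',[w(c,*p,12) for p in((15,137),(118,133),(122,228),(30,226))])
for f in('s5',):
    c=ld(f)
print('wrist relays z54',[w(ld('w1'),*p,54) for p in((155,37),(158,182),(17,36))])
E
```

```text
tip2 [ 628.6 -302.8  160. ] post [ 506.2 -252.7  146. ] [ 504.7 -247.5  154. ] foot [array([ 513.9, -393.3,   12. ]), array([ 502.1, -269.3,   12. ]), array([ 624.7, -275. ,   12. ]), array([ 628.6, -394.8,   12. ])]
wrist relays z54 [array([ 401.5, -204.6,   54. ]), array([ 549.1, -209.4,   54. ]), array([ 408.4, -340.5,   54. ])]
```

step_arm([
  [[0, -2.5, -0.5], [0, 0, 5], 0],
  [[0, -5, -1], [0, 0, 15], 0],
  [[0, -7.5, -1], [0, 0, 25], 0],
  [[0, -10, -1], [0, 0, 35], 0],
  [[0, -12.5, -1], [0, 0, 45], 0],
  [[0, -12.5, -1], [0, 0, 55], 0],
  [[0, -12.5, -1], [0, 0, 65], 0],
  [[0, -12.5, -1], [0, 0, 75], 0],
])

```text
time_s: 6.95
eef_pos: [539.3, -199.3, 168.9]
ee_rot: [-0.001, 0.599, 0.801, -0.0]
force: [1.0, 0.1, -2.1]
grip_width: 0.1
grip_force: 58.7
```

step_arm([
  [[0, 0, 0], [0, 0, 8], 0],
  [[0, 0, 0], [0, 0, 16], 0],
  [[0, 0, 0], [0, 0, 16], 0],
  [[0, 0, 0], [0, 0, 16], 0],
])

```text
time_s: 7.45
eef_pos: [539.5, -199.4, 169.4]
ee_rot: [-0.0, 0.701, 0.713, -0.0]
force: [-0.4, -0.3, -1.8]
grip_width: 0.103
grip_force: 58.7
```

```bash
python3 - <<'E'
from h import *
s=ctrl.sense();print(s['eef_pos'],s['ee_rot'],s['joints'],s['grip_width'])
for z in(150,):print(rel([660,-200,z]),rel([660,-338,z]),rel([588,-338,z]))
E
```

```text
[ 539.47686098 -199.39856401  169.4024035 ] [-3.63249151e-04  7.01498302e-01  7.12671028e-01 -7.52309560e-05] [-5.57659565e-01  4.52791741e-01  1.39648817e+00  1.20498145e-05
  1.29305457e+00 -5.73463660e-01] 0.10262396778991911
[-0.25 12.05  1.93] [-14.05  11.83   1.93] [-13.94   4.63   1.93]
```

step_arm([
  [[0, 4, 0], [0, 0, 0], 0],
  [[0, 8, 1], [0, 0, 0], 0],
  [[0, 11.2, 2], [0, 0, 0], 0],
  [[-3.5, 11.2, 2.4], [0, 0, 0], 0],
  [[-7, 11.1, 2.4], [0, 0, 0], 0],
  [[-10.5, 11.1, 2.4], [0, 0, 0], 0],
  [[-14, 11, 2.4], [0, 0, 0], 0],
  [[-14, 11, 2.4], [0, 0, 0], 0],
])

```text
time_s: 8.45
eef_pos: [650.6, -340.5, 144.7]
ee_rot: [-0.0, 0.703, 0.711, -0.0]
force: [-0.2, -0.1, -2.2]
grip_width: 0.102
grip_force: 58.9
```

```bash
python3 - <<'E'
from h import *
s=ctrl.sense();print(s['eef_pos'],s['ee_rot'],s['force'],s['grip_width'],s['joints'])
c=snap('scene','c6');d=snap('side','s6');e=snap('wrist','w6')
for f in('c6','s6','w6'):print(f,px(ld(f),s['eef_pos']+[0,0,39]),px(ld(f),[630,-338,160]))
a=cv2.resize(c['img'][130:230,130:260],(400,308));b=cv2.resize(d['img'][70:170,220:350],(400,308));cv2.imwrite('pics/z6.png',np.vstack([np.hstack([a,b]),np.hstack([cv2.resize(e['img'],(388,291)),np.zeros((291,412,3),np.uint8)])])[:,:,::-1])
E
```

```text
[ 650.56631853 -340.46807951  144.6582736 ] [-4.11527828e-04  7.02862916e-01  7.11325153e-01 -2.82294767e-04] [-0.18204164 -0.08471406 -2.20443366] 0.10184605442242038 [-6.41031699e-01  8.54953118e-01  7.81185099e-01 -4.46585878e-04
  1.50634751e+00 -6.52970221e-01]
c6 [166.2 178.3] [174.3 179.9]
s6 [255.5  98.3] [262.5 106.2]
w6 [276.3 287.2] [237.  257.7]
```

View pics/z6.png

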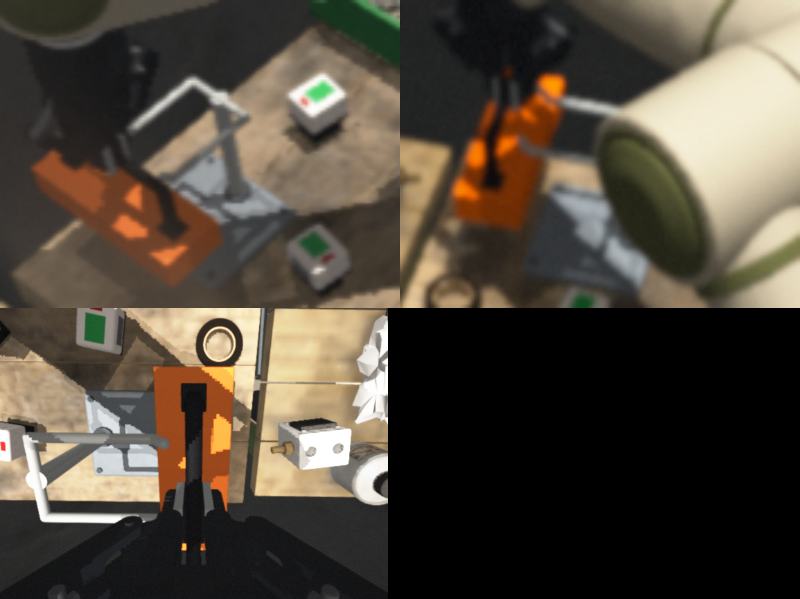

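```bash
python3 - <<'E'
from h import *
c=ld('w6')
for n,u,v,z in(('tip2',168,136,162),('prong2',100,130,150),('cb2',33,130,150),('cb1',45,210,150),('prong1',120,210,150)):print(n,w(c,u/.693,v/.693,z))
print(rel([588,-338,145]))
E
```

```text
tip2 [ 633.7 -304.3  162. ]
prong2 [ 581.9 -303.9  150. ]
cb2 [ 532.2 -304.6  150. ]
cb1 [ 528.5 -373.6  150. ]
prong1 [ 591.1 -372.6  150. ]
[ 0.   -6.36  0.06]
```

step_arm([
  [[0.1, -1.5, 0], [0, 0, 0], 0],
  [[0.1, -3, 0], [0, 0, 0], 0],
  [[0.1, -4.6, 0], [0, 0, 0], 0],
  [[0.1, -6.2, 0], [0, 0, 0], 0],
  [[0.1, -6.2, 0], [0, 0, 0], 0],
  [[0.1, -6.2, 0.8], [0, 0, 0], 0],
  [[0.1, -6.2, 1.5], [0, 0, 0], 0],
  [[0.1, -6.2, 2], [0, 0, 0], 0],
])

```text
time_s: 9.6
eef_pos: [589.6, -337.5, 124.7]
ee_rot: [-0.001, 0.702, 0.712, -0.0]
force: [-0.0, 0.6, -2.5]
grip_width: 0.1
grip_force: 58.9
```

step_arm([
  [[0, 0, 0.2], [0, 0, 0], 0],
  [[0, 0, 0.4], [0, 0, 0], 0],
  [[0, 0, 0.4], [0, 0, 0], 0],
])

```text
time_s: 9.98
eef_pos: [589.4, -337.9, 121.8]
ee_rot: [0.0, 0.702, 0.712, -0.0]
force: [0.2, 0.4, -1.3]
grip_width: 0.105
grip_force: 58.9
```

step_arm([
  [[0, 0, 0.1], [0, 0, 0], 0],
  [[0, 0, 0.2], [0, 0, 0], 0],
  [[0, 0, 0.2], [0, 0, 0], 0],
])

```text
time_s: 10.35
eef_pos: [589.6, -338.0, 121.1]
ee_rot: [0.001, 0.702, 0.712, 0.0]
force: [-1.8, 1.7, 6.2]
grip_width: 0.106
grip_force: 60.0
```

step_arm([
  [[0, 0, -0.1], [0, 0, 0], 0],
  [[0, 0, -0.1], [0, 0, 0], 10],
  [[0, 0, -0.1], [0, 0, 0], 18],
  [[0, 0, -0.1], [0, 0, 0], 30],
  [[0, 0, -0.1], [0, 0, 0], 40],
  [[0, 0, -0.1], [0, 0, 0], 40],
  [[0, 0, -2], [0, 0, 0], 40],
  [[0, 0, -4], [0, 0, 0], 40],
])

```text
time_s: 11.35
eef_pos: [589.3, -337.8, 160.1]
ee_rot: [-0.0, 0.702, 0.712, -0.0]
force: [0.4, -0.9, 0.1]
grip_width: 0.403
grip_force: 0.0
```

step_arm([
  [[0, 0, -4], [0, 0, 0], 40],
  [[0, 0, -8], [0, 0, 0], 60],
  [[5, -2, -10], [0, 0, 0], 100],
  [[10, -4, -10], [0, 0, 0], 100],
  [[13, -4, -10], [0, 0, 0], 100],
  [[13, -4, -10], [0, 0, 0], 100],
])

```text
time_s: 12.1
eef_pos: [547.8, -206.7, 260.6]
ee_rot: [0.0, 0.702, 0.713, 0.0]
force: [0.4, -1.2, -0.1]
grip_width: 1.001
grip_force: 0.0
```

```bash
python3 - <<'E'
from h import *
s=ctrl.sense();print(s['eef_pos'],s['ee_rot'],s['joints'])
c=snap('scene','c7');d=snap('side','s7');e=snap('wrist','w7')
a=cv2.resize(c['img'][130:280,130:325],(400,308));b=cv2.resize(d['img'][70:220,190:385],(400,308));cv2.imwrite('pics/z7.png',np.vstack([np.hstack([a,b]),np.hstack([cv2.resize(e['img'],(388,291)),np.zeros((291,412,3),np.uint8)])])[:,:,::-1])
E
```

```text
[ 547.81594375 -206.73247966  260.56986173] [4.64776273e-04 7.01589861e-01 7.12580818e-01 1.71884953e-04] [-5.60872767e-01  4.19987625e-01  1.20807562e+00  1.36046858e-04
  1.51254768e+00 -5.76424339e-01]
```

View pics/z7.png

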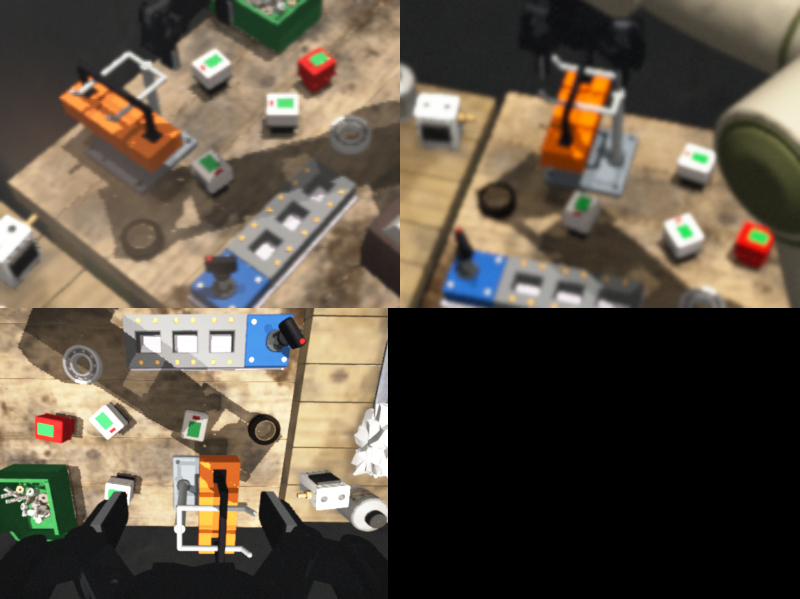

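The cover hangs on both prongs. Now I'll fit the relays and sockets in the wrist pictures.

```bash
cat >> h.py <<'E'
from scipy.optimize import minimize
def corners(x,y,yaw,sx,sy,z0,z1):
    t=np.radians(yaw);M=np.array([[np.cos(t),-np.sin(t)],[np.sin(t),np.cos(t)]])
    return [np.r_[M@[a*sx/2,b*sy/2]+[x,y],z] for z in(z0,z1) for a,b in((-1,-1),(1,-1),(1,1),(-1,1))]
def wmask(img):
    h=cv2.cvtColor(img,cv2.COLOR_RGB2HSV);H,S,V=h[...,0],h[...,1],h[...,2]
    m=((S<50)&(V>75))|((H>45)&(H<85)&(S>90)&(V>70))|(((H<6)|(H>172))&(S>150)&(V>90))
    return m.astype(np.uint8)
def fit(c,x,y,yaw,win=34,sc=4,z=20):
    img=c['img'];u,v=px(c,[x,y,z+20]).astype(int);u0,v0=max(u-win,0),max(v-win,0)
    m=wmask(img[v0:v+win,u0:u+win]);m=cv2.morphologyEx(m,cv2.MORPH_OPEN,np.ones((3,3),np.uint8))
    n,l,st,ce=cv2.connectedComponentsWithStats(m)
    k=1+np.argmin([np.hypot(*(ce[i]-[u-u0,v-v0]))-.02*st[i,4] for i in range(1,n)]);m=(l==k).astype(np.uint8)
    m=cv2.morphologyEx(m,cv2.MORPH_CLOSE,np.ones((7,7),np.uint8));M=cv2.resize(m,None,fx=sc,fy=sc,interpolation=cv2.INTER_LINEAR)
    def f(p):
        q=np.array([px2(c,r) for r in corners(*p,46,40,z,z+34)]);q=((q-[u0,v0]+.5)*sc).astype(np.float32)
        I=np.zeros_like(M);cv2.fillConvexPoly(I,np.round(cv2.convexHull(q)*16).astype(np.int32),1,shift=4)
        return -(I&M).sum()/max((I|M).sum(),1)
    b=min((minimize(f,[x,y,yaw+d],method='Nelder-Mead',options=dict(initial_simplex=[[x,y,yaw+d],[x+6,y,yaw+d],[x,y+6,yaw+d],[x,y,yaw+d+10]])) for d in(-6,6)),key=lambda r:r.fun)
    return b.x.round(1),round(b.fun,3)
def px2(c,p):
    T=np.linalg.inv(c['extrinsics']);q=T[:3,:3]@np.array(p)+T[:3,3];return np.array([q[0]/q[2]*c['fx']+c['cx'],q[1]/q[2]*c['fy']+c['cy']])
E
python3 - <<'E'
from h import *
g={'A':(408,-338,0),'B':(402,-203,-48),'C':(549,-209,90)}
for f in('w1','w7'):
    c=ld(f);im=c['img'][:,:,::-1].copy();o=np.zeros(2)
    for k,p in g.items():
        r,s=fit(c,*p);print(f,k,r,s)
        q=corners(*r,46,40,20,54)
        for i in range(4):seg(im,c,q[4+i],q[4+(i+1)%4],(255,0,255),1,o)
    if f=='w7':
        im=cv2.resize(c['img'],None,fx=2,fy=2,interpolation=2)[:,:,::-1].copy()
        for k in(-1,0,1):
            t=np.radians(1.7);x,y=536+58*k*np.cos(t),-74+58*k*np.sin(t)
            q=corners(x,y,1.7,38,30,36,36)
            for i in range(4):seg(im,c,q[i],q[(i+1)%4],(0,255,0),2,o)
        base(im,c,536,-74,1.7,2,o,-48)
        for k,p in g.items():
            r,s=fit(c,*p);q=corners(*r,46,40,20,54)
            for i in range(4):seg(im,c,q[4+i],q[4+(i+1)%4],(255,0,255),2,o)
        cv2.imwrite('pics/z8.png',cv2.resize(im[0:420,300:900],None,fx=1.33,fy=1.33))
E
```

```text
w1 A [ 393.  -323.    29.9] 307722684978305.94
w1 B [ 401.1 -181.6  -48.3] 337123872833611.1
w1 C [ 565.6 -199.1   89.7] 430757147247093.56
w7 A [ 428.9 -319.4  -88.3] 479796709072477.5
w7 B [ 417.2 -185.5  -92.3] 429984011414874.6
w7 C [ 566.1 -192.4   92.4] 487068467607782.4h.py:47: RuntimeWarning: overflow encountered in scalar negative
  return -(I&M).sum()/max((I|M).sum(),1)
```

View pics/z8.png

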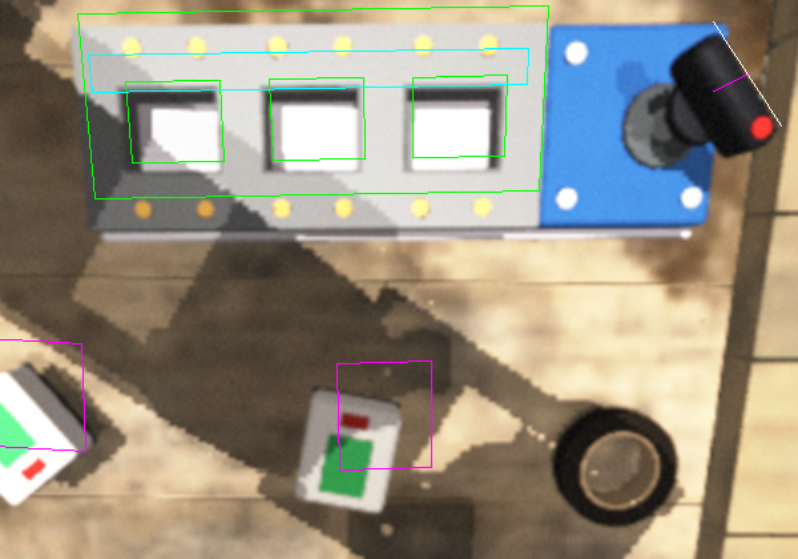

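```bash
sed -i 's/return -(I&M).sum()\/max((I|M).sum(),1)/return -float((I\&M).sum())\/max(float((I|M).sum()),1.)/' h.py; cat >> h.py <<'E'
def fitsock(c,x,y,yaw,sl=10):
    g=cv2.GaussianBlur(cv2.cvtColor(c['img'],cv2.COLOR_RGB2GRAY),(0,0),1).astype(np.float32)
    G=np.hypot(cv2.Sobel(g,5,1,0),cv2.Sobel(g,5,0,1));G=np.minimum(G,120)
    def f(p):
        t=np.radians(p[2]);e=np.array([np.cos(t),np.sin(t)]);v=[]
        for k in(-1,0,1):
            q=corners(p[0]+58*k*e[0],p[1]+58*k*e[1],p[2],38,30,36,36)[:4]
            for i in range(4):
                for s in np.linspace(.05,.95,15):v.append(px2(c,q[i]*(1-s)+q[(i+1)%4]*s))
        v=np.array(v,np.float32);return -cv2.remap(G,v[:,0],v[:,1],1).mean()
    b=min(((f([x+i,y+j,yaw+k]),x+i,y+j,yaw+k) for i in np.arange(-sl,sl+1,2) for j in np.arange(-sl,sl+1,2) for k in(-2,-1,0,1,2)))
    r=minimize(f,b[1:],method='Nelder-Mead');return r.x.round(2),round(r.fun,1)
E
python3 - <<'E'
from h import *
g={'A':(408,-338,0),'B':(402,-203,-48),'C':(549,-209,90)}
for f in('w1','w7'):
    c=ld(f)
    for k,p in g.items(): print(f,k,*fit(c,*p))
print(fitsock(ld('w7'),536,-74,1.7))
c=ld('w5');print(fit(c,*g['B']),fit(c,*g['C']))
E
```

```text
w1 A [ 408.8 -343.3   -9. ] -0.981
w1 B [ 402.5 -205.4  -49.2] -0.935
w1 C [ 550.8 -210.3   80.6] -0.927
w7 A [ 408.2 -341.    -8.2] -0.693
w7 B [ 401.6 -205.1  -52.5] -0.939
w7 C [ 549.4 -209.8   79.6] -0.96
(array([532.42, -77.11,   0.82]), np.float64(-110.0))
(array([ 400.4, -205.8,  -49.2]), np.float64(-0.987)) (array([ 550.5, -211.4,   79.5]), np.float64(-0.938))
```

step_arm([
  [[0.17, 0.3, 5], [0, 0, 5], 100],
  [[0.17, 0.3, 10], [0, 0, 11], 100],
  [[0.17, 0.3, 15], [0, 0, 11], 100],
  [[0.17, 0.3, 19], [0, 0, 11], 100],
  [[0.17, 0.3, 22], [0, 0, 11], 100],
  [[0.17, 0.3, 24], [0, 0, 11], 100],
  [[0.17, 0.3, 25.2], [0, 0, 11], 100],
  [[0.17, 0.3, 25.2], [0, 0, 11], 100],
])

```text
time_s: 13.25
eef_pos: [550.4, -207.0, 7.2]
ee_rot: [-0.001, 0.768, 0.641, -0.0]
force: [-0.4, -0.7, 0.1]
grip_width: 1.002
grip_force: 0.0
```

step_arm([
  [[0, 0, 0], [0, 0, 0], 30],
  [[0, 0, 0], [0, 0, 0], 30],
  [[0, 0, 0], [0, 0, 0], 30],
  [[0, 0, 0], [0, 0, 0], 30],
  [[0, 0, 0], [0, 0, 0], 30],
], squeeze=50)

```text
time_s: 13.88
eef_pos: [551.0, -206.8, 8.6]
ee_rot: [0.001, 0.767, 0.641, 0.0]
force: [-1.7, -0.1, 5.9]
grip_width: 0.455
grip_force: 50.6
```

step_arm([
  [[0, 0, -3], [0, 0, 0], 30],
  [[0, 0, -8], [0, 0, 0], 30],
  [[0, 0, -12], [0, 0, 0], 30],
  [[0, 0, -12], [0, 0, 0], 30],
])

```text
time_s: 14.38
eef_pos: [552.0, -207.3, 130.9]
ee_rot: [0.003, 0.767, 0.641, 0.001]
force: [0.6, 0.1, -2.1]
grip_width: 0.459
grip_force: 50.8
```

```bash
python3 - <<'E'
from h import *
s=ctrl.sense();print(s['eef_pos'],s['grip_width'])
c=ld('w1');print('can',w(c,438,12,103),w(c,420,28,60));
S=ld('scene0');D=ld('side0')
# vise jaw corner nearest: scene crop(720,380)/(630,470), side crop (235,570)
print('vise',tri([(S,150+630/4,130+480/4),(D,200+228/4,90+575/4)]),[w(c,u,v,z) for u,v in((385,188),(410,100)) for z in (50,100)])
print(rel([474.4,-77.9,s['eef_pos'][2]]))
E
```

```text
[ 551.98510217 -207.30563687  130.87805434] 0.4586001537842825
can [376.4  50.2 103. ] [379.9  53.6  60. ]
vise [542.2  44.6  95. ] [array([542.5,  47.8,  50. ]), array([530.7,  30.2, 100. ]), array([445.9,  59.4,  50. ]), array([447.3,  40.3, 100. ])]
[11.36 -9.93 -0.08]
```

step_arm([
  [[2, -2, 0], [0, 0, 10], 30],
  [[4, -4, 0], [0, 0, 20], 30],
  [[6, -6, 0], [0, 0, 30], 30],
  [[8, -7, 0], [0, 0, 40], 30],
  [[10, -9, 0], [0, 0, 50], 30],
  [[11.4, -9.9, 0], [0, 0, 60], 30],
  [[11.4, -9.9, 0], [0, 0, 70], 30],
  [[11.4, -9.9, 0], [0, 0, 79], 30],
])

```text
time_s: 15.38
eef_pos: [472.9, -76.4, 126.7]
ee_rot: [-0.0, 1.0, 0.004, -0.001]
force: [0.1, -0.1, -1.0]
grip_width: 0.456
grip_force: 50.8
```

step_arm([
  [[0, 0, 2.5], [0, 0, 0], 30],
  [[0, 0, 4], [0, 0, 0], 30],
  [[0, 0, 4], [0, 0, 0], 30],
])

```text
time_s: 15.75
eef_pos: [472.8, -76.5, 86.5]
ee_rot: [-0.001, 1.0, 0.007, -0.001]
force: [0.0, -0.0, -0.6]
grip_width: 0.455
grip_force: 50.8
```

```bash
python3 - <<'E'
from h import *
s=ctrl.sense();p=s['eef_pos'];print(p,s['ee_rot'],s['joints'])
c=snap('wrist','w9')
print(fitsock(c,533,-77,0.8,6))
z=p[2]-8.6+20
print(fit(c,p[0]-3,p[1],0.8,60,4,z), px(c,[p[0],p[1],z+34]))
im=c['img'][:,:,::-1].copy();a=corners(p[0],p[1],.8,46,40,z,z+34)
cv2.imwrite('pics/z9.png',im)
m=wmask(c['img']);u=[px(c,q) for q in a];print([tuple(i) for i in u])
E
```

```text
[472.7510967  -76.50583452  86.52310191] [-6.13922540e-04  9.99976653e-01  6.65443231e-03 -1.42632480e-03] [-4.05729092e-01  3.52398282e-01  1.78702425e+00 -2.18083149e-05
  1.00527574e+00  1.15176997e+00]
(array([533.08, -78.66,   0.86]), np.float64(-79.2))
(array([467.8, -76.9,   1.9]), np.float64(-0.846)) [278.3 291.9]
[(np.float64(315.0), np.float64(293.7)), (np.float64(318.0), np.float64(214.8)), (np.float64(239.0), np.float64(214.7)), (np.float64(242.1), np.float64(293.7)), (np.float64(322.8), np.float64(336.4)), (np.float64(327.4), np.float64(242.7)), (np.float64(229.2), np.float64(242.7)), (np.float64(233.9), np.float64(336.3))]
```

```bash
python3 - <<'E'
from h import *
c=ld('w9');z=86.5-8.6+20
for r in range(190,262,2):print(r,c['img'][r,262].tolist(),c['img'][r,284].tolist(),end=' | ')
print()
for dx in(-6,-4.5,-3,-1.5):
    x=472.75+dx+23;print(dx,'lower',px(c,[x,-76.5,z])[1],'upper',px(c,[x,-76.5,z+34])[1])
E
```

```text
190 [95, 92, 92] [143, 134, 137] | 192 [89, 87, 87] [138, 131, 133] | 194 [92, 87, 87] [140, 136, 135] | 196 [92, 88, 87] [142, 132, 134] | 198 [88, 84, 81] [141, 133, 133] | 200 [86, 84, 85] [142, 135, 136] | 202 [85, 82, 82] [139, 131, 134] | 204 [86, 83, 82] [142, 134, 136] | 206 [84, 80, 79] [142, 135, 137] | 208 [84, 84, 82] [142, 136, 139] | 210 [83, 80, 80] [140, 132, 134] | 212 [78, 75, 76] [140, 133, 135] | 214 [80, 76, 76] [140, 133, 137] | 216 [77, 73, 71] [138, 130, 133] | 218 [33, 30, 32] [37, 33, 36] | 220 [19, 20, 21] [18, 20, 22] | 222 [23, 21, 23] [21, 22, 24] | 224 [73, 66, 67] [76, 71, 71] | 226 [152, 142, 133] [150, 141, 134] | 228 [154, 145, 137] [153, 144, 135] | 230 [153, 145, 137] [154, 147, 140] | 232 [155, 145, 140] [153, 143, 138] | 234 [154, 148, 141] [158, 151, 144] | 236 [156, 149, 141] [149, 142, 136] | 238 [154, 145, 140] [156, 147, 140] | 240 [152, 145, 139] [154, 145, 139] | 242 [154, 146, 138] [156, 147, 140] | 244 [155, 146, 141] [154, 145, 138] | 246 [155, 143, 138] [159, 147, 140] | 248 [165, 156, 149] [167, 158, 151] | 250 [169, 160, 153] [172, 164, 154] | 252 [172, 161, 155] [176, 168, 159] | 254 [173, 164, 157] [176, 167, 159] | 256 [175, 166, 156] [177, 169, 159] | 258 [173, 164, 155] [142, 96, 90] | 260 [176, 166, 158] [128, 26, 21] | 
-6 lower 225.8 upper 256.0
-4.5 lower 223.0 upper 252.7
-3 lower 220.3 upper 249.4
-1.5 lower 217.5 upper 246.0
```

View pics/z9.png

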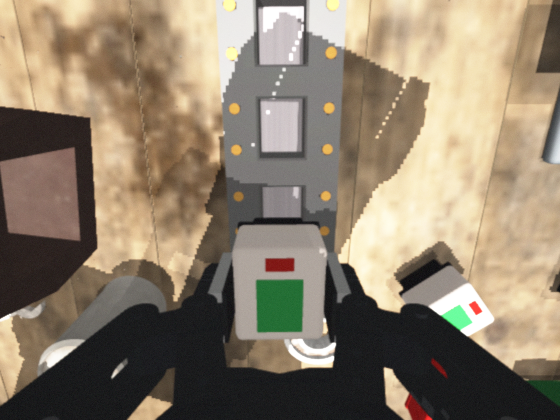

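Held relay: its front lower edge is at row 224, columns 234–325. Sockets 1–3 are straight ahead at columns of about 260–305. I'll line it up with socket 1 and lower it.

step_arm([
  [[0.56, 0.25, 0], [0, 0, 0], 30],
  [[0.56, 0.25, 2], [0, 0, 0], 30],
  [[0.56, 0.25, 3.6], [0, 0, 0], 30],
  [[0.56, 0.25, 4], [0, 0, 0], 30],
  [[0.56, 0.25, 4.3], [0, 0, 0], 30],
  [[0.56, 0.25, 4.6], [0, 0, 0], 30],
  [[0.56, 0.25, 4.6], [0, 0, 0], 30],
])

```text
time_s: 16.68
eef_pos: [480.0, -79.6, 44.0]
ee_rot: [0.001, 1.0, 0.007, 0.001]
force: [-6.6, 1.5, 18.8]
grip_width: 0.459
grip_force: 53.3
```

step_arm([
  [[0, 0, -0.6], [0, 0, 0], 30],
  [[-0.16, -0.03, -0.6], [0, 0, 0], 30],
  [[-0.16, -0.03, -0.3], [0, 0, 0], 30],
  [[-0.16, -0.03, 0], [0, 0, 0], 30],
  [[-0.16, -0.03, 0], [0, 0, 0], 30],
])

```text
time_s: 17.3
eef_pos: [477.4, -78.9, 41.4]
ee_rot: [-0.0, 1.0, 0.007, -0.0]
force: [1.6, 1.3, -1.1]
grip_width: 0.46
grip_force: 50.8
```

step_arm([
  [[0, 0, 0.4], [0, 0, 0], 30],
  [[0, 0, 0.8], [0, 0, 0], 30],
  [[0, 0, 1.2], [0, 0, 0], 30],
  [[0, 0, 1.5], [0, 0, 0], 30],
  [[0, 0, 1.7], [0, 0, 0], 30],
  [[0, 0, 1.9], [0, 0, 0], 30],
  [[0, 0, 1.9], [0, 0, 0], 30],
])

```text
time_s: 18.18
eef_pos: [477.7, -79.0, 24.6]
ee_rot: [0.0, 1.0, 0.007, 0.0]
force: [-9.1, 3.1, 23.3]
grip_width: 0.458
grip_force: 53.5
```

step_arm([
  [[0, 0, -0.2], [0, 0, 0], 50],
  [[0, 0, -0.2], [0, 0, 0], 70],
  [[0, 0, -0.2], [0, 0, 0], 100],
  [[0, 0, -0.2], [0, 0, 0], 100],
  [[0, 0, -4], [0, 0, 0], 100],
  [[0, 0, -9], [0, 0, 0], 100],
  [[0, 0, -14], [0, 0, 0], 100],
  [[-2, 4, -16], [0, 0, 6], 100],
])

```text
time_s: 19.18
eef_pos: [459.2, -118.8, 185.5]
ee_rot: [0.001, 0.999, -0.045, 0.002]
force: [-0.8, -1.0, -0.1]
grip_width: 1.001
grip_force: 0.0
```

step_arm([
  [[-2, 3, 0], [0, 0, 8], 100],
  [[-4, 6, 0], [0, 0, 17], 100],
  [[-5.7, 8.5, 0], [0, 0, 26], 100],
  [[-5.7, 8.5, 0], [0, 0, 35], 100],
  [[-5.7, 8.5, 0], [0, 0, 45], 100],
  [[-5.7, 8.5, 0], [0, 0, 45], 100],
])

```text
time_s: 19.92
eef_pos: [393.5, -198.7, 182.7]
ee_rot: [-0.0, 0.906, -0.424, -0.0]
force: [0.4, -0.6, 0.5]
grip_width: 1.003
grip_force: 0.0
```

```bash
cat >> h.py <<'E'
def yaw():
    q=ctrl.sense()['ee_rot'];return round(float(np.degrees(2*np.arctan2(q[2],q[1])))-90,2)
E
python3 - <<'E'
from h import *
s=ctrl.sense();p=s['eef_pos'];print(p,yaw(),s['joints'][5])
c=snap('wrist','w10')
for g in((402,-205,-50),(408,-342,-9)):
    print(px(c,[g[0],g[1],40]),*fit(c,*g,44))
print('seated',*fit(c,474.4,-79,.8,44,4,36))
r=fit(c,402,-205,-50,44)[0];print(rel([r[0],r[1],6]))
E
```

```text
[ 393.5132685  -198.67968352  182.71021294] -140.17 1.7118026206335737
[276.6 174.3] [ 402.4 -204.7  -51.4] -0.955
[372.4  50.8] [ 409.6 -338.2   -9.2] -0.955
seated [481.4 -89.8  21.8] -0.519
[ 1.03 -0.29 17.67]
```

step_arm([
  [[1, -0.3, 4], [0, 0, 1], 100],
  [[1, -0.3, 8], [0, 0, 1], 100],
  [[1, -0.3, 12], [0, 0, 1], 100],
  [[1, -0.3, 15], [0, 0, 1], 100],
  [[1, -0.3, 17.4], [0, 0, 1], 100],
  [[1, -0.3, 17.4], [0, 0, 1], 100],
  [[1, -0.3, 17.4], [0, 0, 1], 70],
  [[1, -0.3, 17.4], [0, 0, 1], 30],
])

```text
time_s: 20.98
eef_pos: [402.8, -204.8, 9.8]
ee_rot: [0.0, 0.902, -0.432, 0.001]
force: [-1.7, -0.2, 0.5]
grip_width: 0.603
grip_force: 0.0
```

step_arm([
  [[0, 0, 0], [0, 0, 0], 30],
  [[0, 0, 0], [0, 0, 0], 30],
  [[0, 0, 0], [0, 0, 0], 30],
  [[0, 0, 0], [0, 0, 0], 30],
], squeeze=50)

```text
time_s: 21.48
eef_pos: [402.6, -204.8, 9.8]
ee_rot: [0.0, 0.902, -0.432, 0.001]
force: [-1.1, 1.2, 6.9]
grip_width: 0.459
grip_force: 50.6
```

step_arm([
  [[0, 0, -4], [0, 0, 0], 30],
  [[0, 0, -9], [0, 0, 0], 30],
  [[-0.3, -3, -10], [0, 0, -8], 30],
  [[-0.6, -6, -10], [0, 0, -17], 30],
  [[-0.9, -9, -10], [0, 0, -26], 30],
  [[-1.2, -12, -10], [0, 0, -35], 30],
  [[-1.5, -15, -10], [0, 0, -44], 30],
  [[-1.75, -18, -10], [0, 0, -52], 30],
])

```text
time_s: 22.48
eef_pos: [532.3, -77.3, 109.2]
ee_rot: [0.0, 1.0, 0.009, 0.0]
force: [0.6, -1.3, -0.8]
grip_width: 0.457
grip_force: 51.1
```

step_arm([
  [[0, 0, 1], [0, 0, 0], 30],
  [[0, 0, 2], [0, 0, 0], 30],
  [[0, 0, 2], [0, 0, 0], 30],
])

```text
time_s: 22.85
eef_pos: [530.7, -78.5, 87.9]
ee_rot: [-0.0, 1.0, 0.006, -0.001]
force: [-0.1, 0.9, -0.4]
grip_width: 0.453
grip_force: 51.1
```

```bash
python3 - <<'E'
from h import *
s=ctrl.sense();p=s['eef_pos'];print(p,yaw(),s['grip_width'])
c=snap('wrist','w11');z=p[2]-9.8+20
g=cv2.cvtColor(c['img'],cv2.COLOR_RGB2GRAY)
print(g[190:256:2,262].tolist())
for dx in(-3,0,3):print(dx,px(c,[p[0]+dx+23,p[1],z]),px(c,[p[0]+dx+23,p[1],z+34]))
print(fitsock(c,532.3,-78.1,.8,4)); print(rel([532.3,-78.4,26]))
c9=ld('w9');print(cv2.cvtColor(c9['img'],cv2.COLOR_RGB2GRAY)[190:256:2,262].tolist())
E
```

```text
[530.6636164  -78.52217187  87.86902082] -89.35 0.4528197545756047
[135, 132, 130, 134, 130, 134, 134, 132, 131, 130, 134, 127, 37, 16, 21, 118, 142, 143, 138, 142, 145, 143, 143, 142, 144, 141, 150, 159, 159, 161, 163, 162, 162]
-3 [279.  219.5] [278.9 248. ]
0 [279.1 213.9] [279.  241.4]
3 [279.1 208.4] [279.1 234.6]
(array([533.  , -79.42,   1.89]), np.float64(-63.6))
[ 0.13 -0.02  6.25]
[93, 88, 88, 89, 85, 85, 83, 84, 81, 84, 81, 76, 77, 74, 31, 20, 22, 68, 144, 147, 146, 147, 149, 150, 147, 146, 147, 148, 146, 158, 162, 164, 166]
```

step_arm([
  [[0.2, 0, 2], [0, 0, 0], 30],
  [[0.2, 0, 3.6], [0, 0, 0], 30],
  [[0.2, 0, 3.6], [0, 0, 0], 30],
  [[0.2, 0, 3.6], [0, 0, 0], 30],
])

```text
time_s: 23.4
eef_pos: [534.0, -78.3, 53.4]
ee_rot: [0.0, 1.0, 0.006, 0.0]
force: [-0.7, 0.8, -2.0]
grip_width: 0.455
grip_force: 51.2
```

step_arm([
  [[-0.1, 0, 0.4], [0, 0, 0], 30],
  [[-0.1, 0, 0.8], [0, 0, 0], 30],
  [[-0.1, 0, 1.1], [0, 0, 0], 30],
  [[-0.1, 0, 1.2], [0, 0, 0], 30],
  [[-0.1, 0, 1.2], [0, 0, 0], 30],
])

```text
time_s: 24.02
eef_pos: [532.7, -78.0, 40.6]
ee_rot: [-0.0, 1.0, 0.007, -0.0]
force: [1.1, 2.1, -1.2]
grip_width: 0.454
grip_force: 51.0
```

In the mouth without force; pressing home.

step_arm([
  [[0, 0, 0.4], [0, 0, 0], 30],
  [[0, 0, 0.8], [0, 0, 0], 30],
  [[0, 0, 1.1], [0, 0, 0], 30],
  [[0, 0, 1.4], [0, 0, 0], 30],
  [[0, 0, 1.6], [0, 0, 0], 30],
  [[0, 0, 1.7], [0, 0, 0], 30],
  [[0, 0, 1.7], [0, 0, 0], 30],
])

```text
time_s: 24.9
eef_pos: [532.7, -78.0, 25.7]
ee_rot: [0.0, 1.0, 0.007, 0.0]
force: [-8.5, 6.3, 23.3]
grip_width: 0.457
grip_force: 54.1
```

step_arm([
  [[0, 0, -0.2], [0, 0, 0], 50],
  [[0, 0, -0.2], [0, 0, 0], 70],
  [[0, 0, -0.2], [0, 0, 0], 100],
  [[0, 0, -0.2], [0, 0, 0], 100],
  [[0, 0, -4], [0, 0, 0], 100],
  [[0, 0, -9], [0, 0, 0], 100],
  [[-2, 2, -14], [0, 0, 0], 100],
  [[-4, 5, -17], [0, 0, 5], 100],
])

```text
time_s: 25.9
eef_pos: [493.3, -129.0, 196.1]
ee_rot: [0.001, 0.999, -0.037, 0.001]
force: [0.7, -0.9, -0.4]
grip_width: 1.001
grip_force: 0.0
```

step_arm([
  [[-3, 4, 0], [0, 0, 5], 100],
  [[-6, 8, 0], [0, 0, 5], 100],
  [[-9, 12, 0], [0, 0, 5], 100],
  [[-10.5, 16, 0], [0, 0, 5], 100],
  [[-10.5, 19, 0], [0, 0, 5], 100],
  [[-10.5, 19, 0], [0, 0, 5], 100],
])

```text
time_s: 26.65
eef_pos: [374.1, -311.7, 193.5]
ee_rot: [-0.0, 0.997, -0.082, -0.0]
force: [0.2, 0.4, 0.1]
grip_width: 1.0
grip_force: 0.0
```

```bash
python3 - <<'E'
from h import *
s=ctrl.sense();p=s['eef_pos'];print(p,yaw(),s['joints'])
c=snap('wrist','w12')
g=(409,-340,-9)
print(px(c,[g[0],g[1],40]),*fit(c,*g,50));r=fit(c,*g,50)[0];print(rel([r[0],r[1],9]))
S=ld('scene0');D=ld('side0')
print('bin',tri([(S,150+462/4,130+98/4),(D,200+683/4,90+335/4)]),tri([(S,150+328/4,130+14/4),(D,200+710/4,90+157/4)]))
E
```

```text
[ 374.08398015 -311.69354972  193.48115879] -99.38 [-9.35756761e-01  2.40420227e-01  1.62920265e+00 -1.64118017e-04
  1.27222225e+00  7.98865419e-01]
[301.7 142.8] [ 409.3 -337.7   -9.3] -0.933
[ 3.9   2.13 18.44]
bin [ 287.8 -309.7   -7.6] [ 297.7 -454.    19.5]
```

step_arm([
  [[2, 1.2, 3], [0, 0, 0], 100],
  [[3.9, 2.2, 8], [0, 0, 0], 100],
  [[3.9, 2.2, 12], [0, 0, 0], 100],
  [[3.9, 2.2, 16], [0, 0, 0], 100],
  [[3.9, 2.2, 18.4], [0, 0, 0], 100],
  [[3.9, 2.2, 18.4], [0, 0, 0], 100],
  [[3.9, 2.2, 18.4], [0, 0, 0], 70],
  [[3.9, 2.2, 18.4], [0, 0, 0], 30],
])

```text
time_s: 27.7
eef_pos: [410.1, -338.6, 11.0]
ee_rot: [0.001, 0.997, -0.08, 0.001]
force: [-0.1, 0.5, -0.5]
grip_width: 0.605
grip_force: 0.0
```

step_arm([
  [[0, 0, 0], [0, 0, 0], 30],
  [[0, 0, 0], [0, 0, 0], 30],
  [[0, 0, 0], [0, 0, 0], 30],
  [[0, 0, 0], [0, 0, 0], 30],
], squeeze=50)

```text
time_s: 28.2
eef_pos: [410.0, -338.6, 11.0]
ee_rot: [0.001, 0.997, -0.081, 0.001]
force: [-0.3, 2.0, 5.6]
grip_width: 0.452
grip_force: 50.5
```

step_arm([
  [[0, 0, -4], [0, 0, 0], 30],
  [[0, 0, -9], [0, 0, 0], 30],
  [[0, -5, -10], [0, 0, 0], 30],
  [[1, -10, -10], [0, 0, -2], 30],
  [[4, -15, -10], [0, 0, -4], 30],
  [[7, -20, -10], [0, 0, -6], 30],
  [[10, -25, -10], [0, 0, -8], 30],
  [[13, -28.5, -10], [0, 0, -10], 30],
])

```text
time_s: 29.2
eef_pos: [584.7, -75.7, 110.3]
ee_rot: [0.0, 1.0, 0.008, 0.0]
force: [-0.1, -1.0, -0.8]
grip_width: 0.454
grip_force: 51.2
```

step_arm([
  [[0.6, 0, 1], [0, 0, 0], 30],
  [[0.6, 0, 2], [0, 0, 0], 30],
  [[0.6, 0, 2], [0, 0, 0], 30],
  [[0.6, 0, 2], [0, 0, 0], 30],
])

```text
time_s: 29.7
eef_pos: [589.3, -78.6, 90.1]
ee_rot: [0.0, 1.0, 0.006, 0.0]
force: [-0.5, 0.2, -0.7]
grip_width: 0.457
grip_force: 51.2
```

```bash
python3 - <<'E'
from h import *
s=ctrl.sense();p=s['eef_pos'];print(p,yaw(),s['grip_width'])
c=snap('wrist','w13');z=p[2]-11+20
g=cv2.cvtColor(c['img'],cv2.COLOR_RGB2GRAY)
print(g[190:256:2,262].tolist(),g[190:256:2,296].tolist(),z)
for dx in(-3,0,3):print(dx,px(c,[p[0]+dx+23,p[1],z]),px(c,[p[0]+dx+23,p[1],z+34]))
E
```

```text
[589.29294933 -78.60072937  90.14016046] -89.32 0.45682624558773227
[128, 131, 128, 128, 134, 129, 129, 129, 127, 130, 131, 126, 32, 15, 24, 118, 138, 140, 136, 136, 140, 136, 140, 138, 140, 140, 147, 155, 154, 159, 158, 156, 157] [73, 65, 64, 62, 64, 65, 67, 66, 67, 66, 64, 63, 21, 19, 29, 119, 145, 140, 139, 139, 137, 139, 137, 137, 139, 141, 148, 156, 156, 159, 159, 158, 159] 99.14016046138866
-3 [279.  218.6] [279.  246.5]
0 [279.1 213.1] [279.1 239.9]
3 [279.2 207.5] [279.2 233.2]
```

step_arm([
  [[0.15, -0.1, 2], [0, 0, 0], 30],
  [[0.15, -0.1, 3.4], [0, 0, 0], 30],
  [[0.15, -0.1, 3.4], [0, 0, 0], 30],
  [[0.15, -0.1, 3.4], [0, 0, 0], 30],
])

```text
time_s: 30.25
eef_pos: [591.4, -77.0, 56.5]
ee_rot: [0.0, 1.0, 0.007, 0.0]
force: [0.1, -0.5, -0.1]
grip_width: 0.453
grip_force: 51.2
```

Touch expected at TCP z ≈ 47; home ≈ 27.

step_arm([
  [[-0.04, 0, 0.5], [0, 0, 0], 30],
  [[-0.04, 0, 0.9], [0, 0, 0], 30],
  [[-0.04, 0, 1.2], [0, 0, 0], 30],
  [[-0.04, 0, 1.4], [0, 0, 0], 30],
  [[-0.04, 0, 1.4], [0, 0, 0], 30],
])

```text
time_s: 30.88
eef_pos: [590.9, -76.8, 41.7]
ee_rot: [0.0, 1.0, 0.007, 0.0]
force: [2.1, -1.3, -1.4]
grip_width: 0.455
grip_force: 51.1
```

step_arm([
  [[0, 0, 0.4], [0, 0, 0], 30],
  [[0, 0, 0.8], [0, 0, 0], 30],
  [[0, 0, 1.1], [0, 0, 0], 30],
  [[0, 0, 1.4], [0, 0, 0], 30],
  [[0, 0, 1.6], [0, 0, 0], 30],
  [[0, 0, 1.7], [0, 0, 0], 30],
  [[0, 0, 1.7], [0, 0, 0], 30],
])

```text
time_s: 31.75
eef_pos: [591.1, -76.8, 26.9]
ee_rot: [0.0, 1.0, 0.007, 0.001]
force: [-4.7, 3.0, 17.9]
grip_width: 0.458
grip_force: 53.4
```

step_arm([
  [[0, 0, -0.2], [0, 0, 0], 50],
  [[0, 0, -0.2], [0, 0, 0], 70],
  [[0, 0, -0.2], [0, 0, 0], 100],
  [[0, 0, -0.2], [0, 0, 0], 100],
  [[0, 0, -4], [0, 0, 0], 100],
  [[0, 0, -9], [0, 0, 0], 100],
  [[0, 0, -14], [0, 0, 0], 100],
  [[0, 0, -16], [0, 0, 0], 100],
])

```text
time_s: 32.75
eef_pos: [591.5, -77.0, 187.9]
ee_rot: [0.001, 1.0, 0.007, 0.002]
force: [0.1, -0.8, -0.3]
grip_width: 1.0
grip_force: 0.0
```

```bash
python3 - <<'E'
from h import *
s=ctrl.sense();p=s['eef_pos'];print(p,yaw(),s['joints'])
c=snap('wrist','w14');im=c['img']
def red(c,g):
    h=cv2.cvtColor(c['img'],cv2.COLOR_RGB2HSV);m=(((h[...,0]<8)|(h[...,0]>170))&(h[...,1]>170)&(h[...,2]>120))
    u,v=[int(i) for i in px(c,g)];k=np.zeros_like(m);k[max(v-45,0):v+45,max(u-45,0):u+45]=1;ys,xs=np.nonzero(m&k);return xs.mean(),ys.mean(),len(xs)
for f in('w1','w7','w14'):
    c=ld(f);u,v,n=red(c,[683,-90,112]);q=w(c,u,v,112);d=q[:2]-[674.4,-76];print(f,n,(round(u),round(v)),q,np.degrees(np.arctan2(d[1],d[0])).round(1),np.hypot(*d).round(1))
# black bar blob
c=ld('w14');g=cv2.cvtColor(c['img'],cv2.COLOR_RGB2GRAY);print(px(c,[674.4,-76,112]),px(c,[674.4,-76,36]))
E
```

```text
[591.50128345 -77.03071364 187.94161714] -89.24 [-3.25720737e-01  4.82471209e-01  1.30188699e+00 -1.81492624e-05
  1.35291242e+00  1.23186341e+00]
w1 26 (261, 323) [685.1 -85.1 112. ] -40.4 14.0
w7 55 (436, 48) [684.6 -85.1 112. ] -41.7 13.7
w14 65 (292, 80) [684.  -85.2 112. ] -43.8 13.3
[278.6  93.9] [278.6  96. ]
```

```bash
cat >> h.py <<'E'
def fitbar(c,x,y,a,win=40,sc=4):
    u,v=px(c,[x,y,98]).astype(int);u0,v0=max(u-win,0),max(v-win,0);g=c['img'][v0:v+win,u0:u+win]
    M=(g.max(2)<48).astype(np.uint8)
    h=cv2.cvtColor(g,cv2.COLOR_RGB2HSV);M|=((((h[...,0]<8)|(h[...,0]>170))&(h[...,1]>150)&(h[...,2]>100))).astype(np.uint8)
    M=cv2.resize(cv2.morphologyEx(M,cv2.MORPH_CLOSE,np.ones((3,3),np.uint8)),None,fx=sc,fy=sc)
    def f(p):
        q=np.array([px2(c,r) for r in corners(*p,40,12,84,112)]);q=((q-[u0,v0]+.5)*sc).astype(np.float32)
        I=np.zeros_like(M);cv2.fillConvexPoly(I,np.round(cv2.convexHull(q)*16).astype(np.int32),1,shift=4)
        return -float((I&M).sum())/max(float((I|M).sum()),1.)
    b=min((minimize(f,[x,y,a+d],method='Nelder-Mead',options=dict(initial_simplex=[[x,y,a+d],[x+4,y,a+d],[x,y+4,a+d],[x,y,a+d+10]])) for d in(-15,0,15)),key=lambda r:r.fun);return b.x.round(1),round(b.fun,3)
E
python3 - <<'E'
from h import *
for f in('w14','w7','w1'):print(f,*fitbar(ld(f),674.4,-76,-45))
E
```

```text
w14 [674.5 -74.5 -49.4] -0.709
w7 [674.1 -76.3 -48.6] -0.555
w1 [671.5 -75.2 -37.8] -0.652
```

step_arm([
  [[2, 0, 0], [0, 0, -10], 100],
  [[4, 0, 0], [0, 0, -20], 100],
  [[6, 0, 0], [0, 0, -30], 100],
  [[8.3, -0.1, 0], [0, 0, -40], 100],
  [[8.3, -0.1, 0], [0, 0, -50], 100],
  [[8.3, -0.1, 0], [0, 0, -60], 100],
  [[8.3, -0.1, 0], [0, 0, -70], 100],
  [[8.3, -0.1, 0], [0, 0, -80], 100],
])

```text
time_s: 33.8
eef_pos: [673.5, -74.7, 183.5]
ee_rot: [-0.001, 0.76, 0.65, -0.0]
force: [0.3, 0.3, 0.1]
grip_width: 0.998
grip_force: 0.0
```

step_arm([
  [[0, 0, 0], [0, 0, -10], 60],
  [[0, 0, 0], [0, 0, -20], 60],
  [[0, 0, 0], [0, 0, -30], 60],
  [[0, 0, 0], [0, 0, -40], 60],
  [[0, 0, 0], [0, 0, -50], 60],
  [[0, 0, 0], [0, 0, -54], 60],
  [[0, 0, 0], [0, 0, -54], 60],
  [[0, 0, 0], [0, 0, -54], 60],
])

```text
time_s: 34.8
eef_pos: [673.6, -74.7, 184.2]
ee_rot: [-0.0, 0.385, 0.923, -0.0]
force: [-0.2, -0.8, 0.3]
grip_width: 0.598
grip_force: 0.0
```

```bash
python3 - <<'E'
from h import *
s=ctrl.sense();print(s['eef_pos'],yaw(),s['joints'].round(3),rel([674.4,-76,62]),s['wrist_torque'])
c=snap('wrist','w15');print(*fitbar(c,674.4,-76,-45))
h=cv2.cvtColor(c['img'],cv2.COLOR_RGB2HSV);m=(((h[...,0]<8)|(h[...,0]>170))&(h[...,1]>170)&(h[...,2]>120));u,v=px(c,[684,-85,112]).astype(int);k=np.zeros_like(m);k[max(v-30,0):v+30,max(u-30,0):u+30]=1;ys,xs=np.nonzero(m&k);q=w(c,xs.mean(),ys.mean(),112);print(len(xs),q)
E
```

```text
[673.5936037  -74.68626663 184.22296832] 44.67 [-0.283  0.681  0.99  -0.     1.472 -1.063] [-0.16 -0.03 12.22] [ 0.01340881  0.02890585 -0.00504346]
[673.6 -72.1 -54. ] -0.673
33 [684.7 -85.5 112. ]
```

step_arm([
  [[-0.15, 0, 4], [0, 0, 0], 60],
  [[-0.15, 0, 8], [0, 0, 0], 60],
  [[-0.15, 0, 11], [0, 0, 0], 60],
  [[-0.15, 0, 12.2], [0, 0, 0], 60],
  [[-0.15, 0, 12.2], [0, 0, 0], 60],
  [[-0.15, 0, 12.2], [0, 0, 0], 0],
  [[-0.15, 0, 12.2], [0, 0, 0], 0],
  [[-0.15, 0, 12.2], [0, 0, 0], 0],
], squeeze=40)

```text
time_s: 35.85
eef_pos: [675.6, -75.2, 64.2]
ee_rot: [0.001, 0.385, 0.923, 0.001]
force: [0.3, 4.3, 4.5]
grip_width: 0.132
grip_force: 42.2
```

step_arm([
  [[0, 0, 0], [0, 0, 0], 0],
  [[0, 0, 0], [0, 0, 0], 0],
  [[0, 0, 0], [0, 0, 0], 0],
], squeeze=40)

```text
time_s: 36.22
eef_pos: [675.6, -75.2, 64.2]
ee_rot: [0.001, 0.385, 0.923, 0.001]
force: [0.9, 4.8, 5.9]
grip_width: 0.131
grip_force: 42.4
```

step_arm([
  [[0, 0, 0], [0, 0, 8], 0],
  [[0, 0, 0], [0, 0, 16], 0],
  [[0, 0, 0], [0, 0, 24], 0],
  [[0, 0, 0], [0, 0, 32], 0],
  [[0, 0, 0], [0, 0, 40], 0],
  [[0, 0, 0], [0, 0, 40], 0],
])

```text
time_s: 36.98
eef_pos: [674.8, -75.5, 64.2]
ee_rot: [0.0, 0.678, 0.735, 0.0]
force: [-2.9, 2.8, 8.7]
grip_width: 0.129
grip_force: 42.7
```

```bash
cat > t.py <<'E'
from h import *
s=ctrl.sense();print(s['eef_pos'].round(1),yaw(),s['wrist_torque'].round(3),s['force'].round(1),s['grip_width'].round(3),s['joints'][5].round(3))
E
python3 t.py
```

```text
Traceback (most recent call last):
  File "t.py", line 2, in <module>
    s=ctrl.sense();print(s['eef_pos'].round(1),yaw(),s['wrist_torque'].round(3),s['force'].round(1),s['grip_width'].round(3),s['joints'][5].round(3))
                                                                                                    ^^^^^^^^^^^^^^^^^^^^^
AttributeError: 'float' object has no attribute 'round'
```

```bash
sed -i "s/s\['grip_width'\].round(3)/round(s['grip_width'],3)/" t.py; python3 t.py
```

```text
[674.8 -75.5  64.2] 4.68 [ 0.472  0.534 -0.045] [-2.9  2.8  8.7] 0.129 -0.365
```

step_arm([
  [[0, 0, 0], [0, 0, 8], 0],
  [[0, 0, 0], [0, 0, 16], 0],
  [[0, 0, 0], [0, 0, 24], 0],
  [[0, 0, 0], [0, 0, 32], 0],
  [[0, 0, 0], [0, 0, 40], 0],
  [[0, 0, 0], [0, 0, 40], 0],
])

```text
time_s: 37.72
eef_pos: [674.0, -75.3, 64.1]
ee_rot: [-0.001, 0.888, 0.459, -0.001]
force: [-7.6, 4.7, 10.0]
grip_width: 0.134
grip_force: 43.0
```

```bash
python3 t.py
```

```text
[674.  -75.3  64.1] -35.31 [ 0.602  1.354 -0.075] [-7.6  4.7 10. ] 0.134 0.333
```

step_arm([
  [[-0.03, -0.1, -0.1], [0, 0, 8], 0],
  [[-0.03, -0.1, -0.1], [0, 0, 16], 0],
  [[-0.03, -0.1, -0.1], [0, 0, 24], 0],
  [[-0.03, -0.1, -0.1], [0, 0, 32], 0],
  [[-0.03, -0.1, -0.1], [0, 0, 40], 0],
  [[-0.03, -0.1, -0.1], [0, 0, 40], 0],
])

```text
time_s: 38.48
eef_pos: [673.4, -74.6, 64.2]
ee_rot: [-0.001, 0.992, 0.128, -0.0]
force: [-2.0, 3.9, 3.6]
grip_width: 0.129
grip_force: 42.1
```

```bash
python3 t.py
```

```text
[673.4 -74.6  64.2] -75.31 [ 0.796  0.401 -0.051] [-2.   3.9  3.6] 0.129 1.031
```

step_arm([
  [[0, 0, 0], [0, 0, 8], 0],
  [[0, 0, 0], [0, 0, 16], 0],
  [[0, 0, 0], [0, 0, 24], 0],
  [[0, 0, 0], [0, 0, 32], 0],
  [[0, 0, 0], [0, 0, 32], 0],
])

```text
time_s: 39.1
eef_pos: [673.4, -73.9, 64.2]
ee_rot: [-0.001, 0.989, -0.15, -0.001]
force: [-1.9, 8.5, 4.3]
grip_width: 0.13
grip_force: 42.1
```

```bash
python3 t.py
```

```text
[673.4 -73.9  64.2] -107.3 [ 1.332  0.438 -0.032] [-1.9  8.5  4.3] 0.13 1.589
```

step_arm([
  [[0, 0, 0], [0, 0, 8], 0],
  [[0, 0, 0], [0, 0, 16], 0],
  [[0, 0, 0], [0, 0, 24], 0],
  [[0, 0, 0], [0, 0, 24], 0],
])

```text
time_s: 39.6
eef_pos: [673.7, -73.4, 64.2]
ee_rot: [-0.001, 0.936, -0.353, -0.001]
force: [-0.7, 10.0, 3.5]
grip_width: 0.132
grip_force: 42.0
```

```bash
python3 t.py
```

```text
[673.7 -73.4  64.2] -131.29 [ 1.583  0.151 -0.031] [-0.7 10.   3.5] 0.132 2.008
```

step_arm([
  [[-0.07, -0.08, 0], [0, 0, 8], 0],
  [[-0.07, -0.08, 0], [0, 0, 16], 0],
  [[-0.07, -0.08, 0], [0, 0, 24], 0],
  [[-0.07, -0.08, 0], [0, 0, 24], 0],
])

```text
time_s: 40.1
eef_pos: [674.1, -73.1, 64.2]
ee_rot: [-0.001, 0.842, -0.54, -0.0]
force: [2.1, 7.1, 2.0]
grip_width: 0.126
grip_force: 41.8
```

```bash
python3 t.py
```

```text
[674.1 -73.1  64.2] -155.31 [ 1.138 -0.21  -0.02 ] [2.1 7.1 2. ] 0.126 2.429
```

step_arm([
  [[0, 0, 0], [0, 0, 8], 0],
  [[0, 0, 0], [0, 0, 16], 0],
  [[0, 0, 0], [0, 0, 20], 0],
  [[0, 0, 0], [0, 0, 20], 0],
])

```text
time_s: 40.6
eef_pos: [674.5, -73.0, 64.2]
ee_rot: [-0.001, 0.736, -0.677, 0.0]
force: [4.4, 7.2, 0.6]
grip_width: 0.131
grip_force: 41.7
```

```bash
python3 t.py
```

```text
[674.5 -73.   64.2] -175.26 [ 1.213 -0.634 -0.069] [4.4 7.2 0.6] 0.131 2.777
```

step_arm([
  [[0, 0, 0], [0, 0, 0], 30],
  [[0, 0, 0], [0, 0, 0], 60],
  [[0, 0, 0], [0, 0, 0], 60],
  [[0, 0, -3], [0, 0, 0], 60],
  [[0, 0, -6], [0, 0, -6], 60],
  [[0, 0, -6], [0, 0, -16], 60],
  [[0, 0, -6], [0, 0, -26], 60],
  [[0, 0, -6], [0, 0, -36], 60],
])

```text
time_s: 41.6
eef_pos: [673.7, -74.6, 123.8]
ee_rot: [0.0, 0.91, -0.414, -0.0]
force: [0.1, 0.0, -0.6]
grip_width: 0.596
grip_force: 0.0
```

step_arm([
  [[0, 0, 0], [0, 0, -10], 60],
  [[0, 0, 0], [0, 0, -20], 60],
  [[0, 0, 0], [0, 0, -30], 60],
  [[0, 0, 0], [0, 0, -40], 60],
  [[0, 0, 0], [0, 0, -50], 60],
  [[0, 0, 0], [0, 0, -60], 60],
  [[0, 0, 0], [0, 0, -70], 60],
  [[0, 0, 0], [0, 0, -80], 60],
])

```text
time_s: 42.6
eef_pos: [673.7, -74.6, 123.8]
ee_rot: [0.0, 0.963, 0.268, -0.0]
force: [0.0, 0.4, 0.3]
grip_width: 0.6
grip_force: 0.0
```

step_arm([
  [[0, 0, 0], [0, 0, -10], 60],
  [[0, 0, 0], [0, 0, -20], 60],
  [[0, 0, 0], [0, 0, -30], 60],
  [[0, 0, 0], [0, 0, -40], 60],
  [[0, 0, 0], [0, 0, -50], 60],
  [[0, 0, 0], [0, 0, -60], 60],
  [[0, 0, 0], [0, 0, -64], 60],
  [[0, 0, 0], [0, 0, -64], 60],
])

```text
time_s: 43.6
eef_pos: [673.7, -74.6, 123.8]
ee_rot: [-0.0, 0.677, 0.736, -0.0]
force: [-0.0, -0.5, -1.2]
grip_width: 0.599
grip_force: 0.0
```

```bash
python3 t.py; python3 - <<'E'
from h import *
c=snap('wrist','w16');print(rel([674.8,-73,64]))
h=cv2.cvtColor(c['img'],cv2.COLOR_RGB2HSV);m=(((h[...,0]<8)|(h[...,0]>170))&(h[...,1]>150)&(h[...,2]>90))
u,v=px(c,[674.5,-74,112]).astype(int);print(u,v);k=np.zeros_like(m);k[max(v-60,0):v+60,max(u-60,0):u+60]=1;ys,xs=np.nonzero(m&k)
if len(xs):print(len(xs),xs.mean(),ys.mean(),w(c,xs.mean(),ys.mean(),112))
for f,n in(('scene','c16'),('side','s16')):
    c=snap(f,n);h=cv2.cvtColor(c['img'],cv2.COLOR_RGB2HSV);m=(((h[...,0]<8)|(h[...,0]>170))&(h[...,1]>150)&(h[...,2]>90));u,v=px(c,[674.5,-74,112]).astype(int);k=np.zeros_like(m);k[v-10:v+10,u-10:u+10]=1;ys,xs=np.nonzero(m&k)
    if len(xs):print(f,len(xs),w(c,xs.mean(),ys.mean(),112))
E
```

```text
[673.7 -74.6 123.8] 4.7 [0.032 0.021 0.018] [-0.  -0.5 -1.2] 0.599 -0.365
[0.14 0.12 5.98]
279 236
93 281.4193548387097 215.78494623655914 [674.4 -60.9 112. ]
scene 4 [677.1 -58.9 112. ]
```

step_arm([
  [[0.05, 0.12, 3], [0, 0, 0], 60],
  [[0.05, 0.12, 5.8], [0, 0, 0], 60],
  [[0.05, 0.12, 5.8], [0, 0, 0], 60],
  [[0.05, 0.12, 5.8], [0, 0, 0], 0],
  [[0.05, 0.12, 5.8], [0, 0, 0], 0],
  [[0.05, 0.12, 5.8], [0, 0, 0], 0],
  [[0.05, 0.12, 5.8], [0, 0, 0], 0],
  [[0.05, 0.12, 5.8], [0, 0, 0], 0],
])

```text
time_s: 44.75
eef_pos: [674.8, -74.0, 67.4]
ee_rot: [0.0, 0.677, 0.736, -0.0]
force: [-4.9, 0.2, 4.7]
grip_width: 0.132
grip_force: 40.9
```

step_arm([
  [[0, 0, 0], [0, 0, 5], 0],
  [[0, 0, 0], [0, 0, 10], 0],
  [[0, 0, 0], [0, 0, 15], 0],
  [[0, 0, 0], [0, 0, 20], 0],
  [[0, 0, 0], [0, 0, 20], 0],
])

```text
time_s: 45.38
eef_pos: [674.9, -74.1, 67.4]
ee_rot: [0.0, 0.795, 0.607, -0.0]
force: [-4.7, -0.3, 6.2]
grip_width: 0.126
grip_force: 40.8
```

```bash
python3 t.py
```

```text
[674.9 -74.1  67.4] -15.29 [-0.149  0.788 -0.015] [-4.7 -0.3  6.2] 0.126 -0.014
```

step_arm([
  [[0, 0, 0], [0, 0, 4], 0],
  [[0, 0, 0], [0, 0, 8], 0],
  [[0, 0, 0], [0, 0, 12], 0],
  [[0, 0, 0], [0, 0, 12], 0],
])

```text
time_s: 45.88
eef_pos: [674.6, -74.1, 67.4]
ee_rot: [0.001, 0.852, 0.523, -0.001]
force: [-4.8, -2.9, 5.8]
grip_width: 0.134
grip_force: 130.3
```

```bash
python3 t.py
```

```text
[674.6 -74.1  67.4] -26.91 [0.209 1.026 3.351] [-4.8 -2.9  5.8] 0.134 0.19
```

step_arm([
  [[0, 0, 0], [0, 0, -2], 0],
  [[0, 0, 0], [0, 0, -2], 0],
])

```text
time_s: 46.12
eef_pos: [674.6, -74.1, 67.4]
ee_rot: [0.001, 0.843, 0.538, -0.001]
force: [-5.5, -3.3, 5.7]
grip_width: 0.131
grip_force: 110.6
```

```bash
python3 t.py
```

```text
[674.6 -74.1  67.4] -24.92 [0.184 1.024 2.807] [-5.5 -3.3  5.7] 0.131 0.155
```

step_arm([
  [[0, 0, 0], [0, 0, -2], 0],
  [[0, 0, 0], [0, 0, -2], 0],
])

```text
time_s: 46.38
eef_pos: [674.6, -74.1, 67.3]
ee_rot: [0.001, 0.834, 0.552, -0.001]
force: [-5.6, -2.3, 5.3]
grip_width: 0.133
grip_force: 92.4
```

```bash
python3 t.py
```

```text
[674.6 -74.1  67.3] -22.98 [0.133 0.998 2.151] [-5.6 -2.3  5.3] 0.133 0.121
```

step_arm([
  [[0, 0, 0], [0, 0, -2], 0],
  [[0, 0, 0], [0, 0, -2], 0],
])

```text
time_s: 46.62
eef_pos: [674.6, -74.1, 67.3]
ee_rot: [0.0, 0.824, 0.566, -0.001]
force: [-4.6, -2.3, 5.8]
grip_width: 0.129
grip_force: 75.4
```

```bash
python3 t.py
```

```text
[674.6 -74.1  67.3] -21.05 [0.165 0.971 1.613] [-4.6 -2.3  5.8] 0.129 0.087
```

step_arm([
  [[0, 0, 0], [0, 0, -8], 0],
  [[0, 0, 0], [0, 0, -16], 0],
  [[0, 0, 0], [0, 0, -24], 0],
  [[0, 0, 0], [0, 0, -32], 0],
  [[0, 0, 0], [0, 0, -40], 0],
  [[0, 0, 0], [0, 0, -48], 0],
  [[0, 0, 0], [0, 0, -56], 0],
  [[0, 0, 0], [0, 0, -56], 0],
])

```text
time_s: 47.62
eef_pos: [674.7, -74.1, 67.4]
ee_rot: [0.0, 0.463, 0.886, -0.0]
force: [-5.1, -1.3, 6.2]
grip_width: 0.132
grip_force: 40.9
```

```bash
python3 t.py
```

```text
[674.7 -74.1  67.4] 34.84 [-0.063  1.053  0.008] [-5.1 -1.3  6.2] 0.132 -0.889
```

step_arm([
  [[0, 0, 0], [0, 0, -8], 0],
  [[0, 0, 0], [0, 0, -16], 0],
  [[0, 0, 0], [0, 0, -24], 0],
  [[0, 0, 0], [0, 0, -32], 0],
  [[0, 0, 0], [0, 0, -39.8], 0],
  [[0, 0, 0], [0, 0, -39.8], 0],
])

```text
time_s: 48.38
eef_pos: [674.7, -74.2, 67.3]
ee_rot: [-0.0, 0.134, 0.991, -0.0]
force: [-4.8, -0.7, 5.0]
grip_width: 0.126
grip_force: 40.9
```

```bash
python3 t.py
```

```text
[674.7 -74.2  67.3] 74.64 [-0.119  1.022  0.065] [-4.8 -0.7  5. ] 0.126 -1.584
```

step_arm([
  [[0, 0, 0], [0, 0, 0], 20],
  [[0, 0, 0], [0, 0, 0], 40],
  [[0, 0, 0], [0, 0, 0], 60],
  [[0, 0, 0], [0, 0, 0], 60],
  [[0, 0, -3], [0, 0, 0], 60],
  [[0, 0, -7], [0, 0, 0], 60],
  [[0, 0, -12], [0, 0, 0], 60],
  [[0, 0, -12], [0, 0, 0], 60],
])

```text
time_s: 49.38
eef_pos: [676.5, -74.1, 190.5]
ee_rot: [0.004, 0.134, 0.991, -0.001]
force: [0.5, -0.2, -0.7]
grip_width: 0.601
grip_force: 0.0
```

```bash
python3 t.py; python3 - <<'E'
from h import *
c=snap('wrist','w17')
h=cv2.cvtColor(c['img'],cv2.COLOR_RGB2HSV);m=(((h[...,0]<8)|(h[...,0]>170))&(h[...,1]>150)&(h[...,2]>90))
u,v=px(c,[674.5,-74,112]).astype(int);k=np.zeros_like(m);k[max(v-50,0):v+50,max(u-50,0):u+50]=1;ys,xs=np.nonzero(m&k)
q=w(c,xs.mean(),ys.mean(),112);print(len(xs),q,np.degrees(np.arctan2(q[1]+74.9,q[0]-675)))
for x in(474.4,532.4,590.4):
    for z in(36,):print(fit(c,x,-78+(x-532)*.015,.8,50,4,z))
S=snap('scene','c17');D=snap('side','s17')
for n,c,o in(('S',S,'c7'),('D',D,'s7')):
    h=cv2.cvtColor(c['img'],cv2.COLOR_RGB2HSV);a=(h[...,0]>5)&(h[...,0]<18)&(h[...,1]>190)&(h[...,2]>110);ys,xs=np.nonzero(a[80:260,100:330])
    g=(h[...,0]>50)&(h[...,0]<80)&(h[...,1]>120)&(h[...,2]>60);nn,l,st,ce=cv2.connectedComponentsWithStats(g.astype(np.uint8))
    print(n,'orange',len(xs),xs.mean()+100,ys.mean()+80,'green',[(ce[i].round(0).tolist(),int(st[i,4])) for i in range(1,nn) if 8<st[i,4]<300])
    print('exp',[px(c,[x,-78+(x-532)*.015,70]).tolist() for x in(474.4,532.4,590.4)],px(c,[589,-338,90]))
E
```

```text
[676.5 -74.1 190.5] 74.56 [ 0.001  0.011 -0.021] [ 0.5 -0.2 -0.7] 0.601 -1.582
31 [661.4 -70.6 112. ] 162.45427125430368
(array([474.4, -78.9,  -5.2]), np.float64(-0.0))
(array([541.9, -84.3, -17. ]), np.float64(-0.76))
(array([585.7, -81. , -16. ]), np.float64(-0.543))
S orange 319 189.86520376175548 188.35423197492162 green [([286.0, 213.0], 32), ([273.0, 226.0], 36), ([260.0, 241.0], 36)]
exp [[285.5, 212.8], [272.5, 226.4], [259.0, 240.5]] [189.3 187. ]
D orange 287 270.0418118466899 143.57491289198606 green [([411.0, 154.0], 158), ([406.0, 153.0], 36), ([253.0, 201.0], 27), ([274.0, 205.0], 31), ([294.0, 209.0], 26)]
exp [[293.3, 207.4], [272.4, 203.2], [251.7, 199.1]] [276.5 125.8]
```

```bash
python3 -c "
from rig import ctrl
print(ctrl.finish_job())"
```

```text
the job is handed in; nothing more can be done
None
```

I hung the cover on both prongs, plugged all three relays home, turned the thumbscrew clockwise to its stop and backed it off a quarter turn, then let go and handed the job in at about 49 s; no verdict came back.

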